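# Pack the calibration cassettes and close the case

## Robot

A 6-joint arm with a two-finger parallel gripper is mounted at the origin on the work surface. World frame = base frame: x ahead of the robot, y to its left, z up, the work surface at z = 0. Lengths are in m, angles in rad, forces in N, time in s.
With the tool pointing down it reaches from about 0.35 to 0.925 m from the base axis. Payload 6.4 kg.
Tool frame: the origin (TCP) lies between the finger pads; the fingertips stand 11 mm ahead of it and the grasp point (between the pads) lies 8 mm behind it; z points along the fingers, y is the line along which they close (so a half turn about z gives the same grasp; the last joint's range is limited). The gripper opens to 94 mm and grips with 3 to 60 N. Pads are 16 mm wide; open, the fingers measure 119 mm over their backs; the gripper's body (75 mm by 177 mm) begins 78 mm behind the grasp point.
Start: joints at [1.121, 0.245, 1.558, -0, 1.339, -0.174], TCP at [0.177, 0.625, 0.195] pointing down, gripper open.
Joint ranges: [-3.13, 3.13], [-1.02, 2.26], [0.13, 2.54], [-0.95, 4.09], [0.21, 2.88], [-2.74, 2.74]. Speed limits (rad/s): [2.57, 2.57, 3.14, 3.14, 3.14, 3.14].

## Interface

Orientations are given as a unit quaternion [w, x, y, z].
In Python, from rig import env gives the robot as it stands.
- The arm moves only by the tool send_rows, never from a script. Its argument "series" is a list of rows, each a list of 3 entries, a list of its own where there are three numbers: the turn, a rotation vector about the tool's x, y, z in rad, then the shift along the tool's x, y, z in cm, then the closure, from 0 (fully open) to 1 (shut). A call has 1 to 20 rows; each row shifts and turns the commanded pose from where the row before left it, along the tool's axes as they then stand; what a row does not reach is not made up. A row lasts 1/10 s, in which the tool goes at most 50 mm and 8.59 degrees, less where a joint would pass 70% of its speed; a pose out of reach is approached as far as the arm can. A call is refused whole if a number of a shift passes 5 or a number of a turn 0.15, either way. A call with a gripper value outside its range is refused whole. The fingers move at their own pace and stop on an object; "squeeze" is the grip in N (left out, the last holds). Time passes only in rows, so rows that do not move let the fingers close. It gives the time, the measured TCP pose, the force, the opening and the grip force at its end, in the units of the state.
- env.get_obs(): the state, without advancing time (a new reading comes with each control period).
- env.capture(name): name is "scene" or "top" or "wrist"; returns (picture, depth): 400x640x3 uint8, red, green, blue; 400x640 float32, m along the optical axis (not along the pixel's ray), 0 where there is no reading.
- env.camera_params(name): a dict with "fovy" (degrees; the focal length in pixels is half the picture's height over the tangent of half this angle, whatever the lens; pixels are square), "cx", "cy" (the principal point, pixels), "extrinsics" (4x4, takes a point from world to camera coordinates). Camera axes: x right, y down, z forward; pixel columns grow to the right and rows downward; lengths in m; the calibration is good to about 2 mm. A picture is of the moment at which its call begins: read the wrist's pose just before it. camera_params takes no time and is no camera call; for the wrist camera it gives the pose at the moment of the call.
- env.job_done(): hands the job in; it is judged then, once.
The state is a dict: "clock": time; "joint_positions": joint angles; "joint_velocities": joint speeds; "joint_torque": joint torques, N m; "tool_pos": TCP position; "ee_rot": TCP orientation; "force": force on the tool from outside, world axes, zero at the start; "moment": the same for the moment, N m; "width": finger opening in m; "grip_force": force on a finger pad.
Only numpy, scipy, OpenCV 4.12 (cv2) and the standard library are available. Lean on these libraries where they do the work, as an engineer would, in place of code of your own. Each camera call takes 0.05 s, during which the arm holds its last target. There are 200 camera calls.

## Task

Pack the spectrometer's calibration case: lay every sound cassette (straight and full length) flat on the bottom of its own foam slot with its blue window end towards the case's yellow stripe, including the one left lying across the slots, and put any broken cassette (short or bent) into the red reject tray. Only when every sound cassette is in and nothing stands above the rim, close the lid gently and fully, without slamming it or forcing it down on a cassette. Leave the other things on the bench where they are.

Things in the scene. Friction and masses are not known exactly. Their poses are not given: they have to be found in the camera images.
- case: fixed blue open case, outside 122 x 308 x 64 mm (x, y, z), walls and floor 5 mm. Origin at the centre of its underside; hinge along the +x side, yellow stripe along the rim and outer face of the -x side. A black foam insert (top 23 mm above the underside) has five open slots running along x for the inside length of 112 mm, each 38 mm wide, down to the case floor (5 mm up), centred at y = -104, -52, 0, +52, +104 mm. Rim 64 mm above the underside
- lid (a joint): angle of the case's lid, rad: 0 shut, about 1.57 upright, 2.1 fully open; it starts open, leaning back a little. Its stiff hinge holds it at any angle (friction 0.2 N m; about 1 to 3.5 N at the edge moves it); lid 200 g
- lid_hinge (a point): middle of the lid's hinge line (along the case's y), at the height of the rim (64.5 mm); the lid is a flat blue plate 122 x 308 mm, 6 mm thick, that lies above the rim when shut, so its outer face is 6 mm from the hinge line's plane; a black tab 16 x 50 mm sticks out at the middle of its free edge
- case_mark (a point): middle of the yellow stripe, on the rim of the case at its -x side
- cas0_mid (a point): a sound cassette: straight aluminium bar 96 x 30 x 24 mm (x, y, z) with a black grip fin on top, 50 mm long (along x), 10 mm thick (y), 26 mm high, over its middle; 50 mm tall in all, 150 g. Point at its centre, 25 mm above its underside; its x axis runs along the bar towards the blue window end (the window, 18 mm long, is centred 36 mm from the middle), z up. This one starts lying across the slots on top of the foam, standing above the rim
- cas1_mid (a point): a sound cassette: straight aluminium bar 96 x 30 x 24 mm (x, y, z) with a black grip fin on top, 50 mm long (along x), 10 mm thick (y), 26 mm high, over its middle; 50 mm tall in all, 150 g. Point at its centre, 25 mm above its underside; its x axis runs along the bar towards the blue window end (the window, 18 mm long, is centred 36 mm from the middle), z up. Starts on the bench; may be absent (None)
- cas2_mid (a point): a sound cassette: straight aluminium bar 96 x 30 x 24 mm (x, y, z) with a black grip fin on top, 50 mm long (along x), 10 mm thick (y), 26 mm high, over its middle; 50 mm tall in all, 150 g. Point at its centre, 25 mm above its underside; its x axis runs along the bar towards the blue window end (the window, 18 mm long, is centred 36 mm from the middle), z up. Starts on the bench; may be absent (None)
- cas3_mid (a point): a sound cassette: straight aluminium bar 96 x 30 x 24 mm (x, y, z) with a black grip fin on top, 50 mm long (along x), 10 mm thick (y), 26 mm high, over its middle; 50 mm tall in all, 150 g. Point at its centre, 25 mm above its underside; its x axis runs along the bar towards the blue window end (the window, 18 mm long, is centred 36 mm from the middle), z up. Starts on the bench; may be absent (None)
- cas4_mid (a point): a sound cassette: straight aluminium bar 96 x 30 x 24 mm (x, y, z) with a black grip fin on top, 50 mm long (along x), 10 mm thick (y), 26 mm high, over its middle; 50 mm tall in all, 150 g. Point at its centre, 25 mm above its underside; its x axis runs along the bar towards the blue window end (the window, 18 mm long, is centred 36 mm from the middle), z up. Starts on the bench; may be absent (None)
- short_mid (a point): broken cassette: the same bar and fin, but only 62 mm long, the window end missing; 110 g. Point 25 mm above its underside, under the middle of its fin; x along the bar and the fin, z up. May be absent (None).
- bent_mid (a point): bent cassette: the same bar and fin, but its last third, at the window end, is kinked about 37 degrees sideways; about 105 mm long, spanning from 48 mm behind to 58 mm ahead of the fin's middle along x and from 15 mm on one side to about 38 mm on the other (+y). Point 25 mm above its underside, under the middle of its fin; x along the bar and the fin, z up. May be absent (None).
- tray: fixed red open reject tray, 200 x 150 x 45 mm (x, y, z), walls and floor 4 mm. Origin at the centre of its underside
- weight: brass calibration weight, cylinder 32 mm across, 32 mm tall, origin at its underside; not part of the job
- driver: screwdriver lying on the bench, origin at its underside; not part of the job
- spanner: steel spanner lying on the bench, origin at its underside; not part of the job
- tipbox: yellow and white box, 80 x 120 x 53 mm, origin at its underside; not part of the job
- mug: white mug, origin at its underside; not part of the job
- bottle: amber bottle, 60 mm across, 140 mm tall, origin at its underside; not part of the job
- mouse: black computer mouse, 100 x 60 x 24 mm, origin at its underside; not part of the job
Not all that is in view belongs to the job. What is shaped like the part that bears cas0_mid but green or pink is not meant. Leave any orange look-alike of the part that bears cas4_mid alone.

How it is judged:
By the outcome, as a careful person would: the job done as asked, in the order asked, and still so for the second after the job is handed in, with the robot touching nothing.
Of cas1, cas2, cas3, cas4 only 3 to 4 are there at a start; the rules pass over those that are not, and their reading is None.
Of short, bent only 1 to 2 are there at a start; the rules pass over those that are not, and their reading is None.
At some moment in a run one of cas1, cas2, cas3, cas4, short, bent may be knocked a few centimetres aside while the robot is not near it.
It also fails if it takes over 210 s, if anything falls off the work surface, if the arm or the gripper's body presses on something with over 40 N, if the wrist force passes 120 N, or if a joint passes its speed limit or range.

## Working session

There is one attempt and no reset: what is moved stays moved. The work goes in short steps, Python scripts to look and compute and a tool call to move; the robot and the scene stay as the last step left them, time stands still between calls to the robot, and variables do not carry over. Pictures are saved under pics/ and viewed, at most 14 in all, crops included, and the job is handed in when it is done.

Besides the shell and the picture viewer there is one more tool, called as name([rows], argument=value, ...), one row to a line, values as JSON. send_rows: Moves the arm, as the interface text tells. Its arguments: {"type":"object","properties":{"series":{"type":"array"},"squeeze":{"type":"number"}},"required":["series"]}

```bash
ls; mkdir -p pics; python3 - <<'E'
from rig import env
import cv2,numpy as np
o=env.get_obs();print({k:np.round(v,3) for k,v in o.items()})
for n in ["scene","top"]:
    p,d=env.capture(n);cv2.imwrite(f"pics/{n}0.png",p[:,:,::-1]);np.save(f"{n}0.npy",d);np.save(f"{n}0rgb.npy",p)
    c=env.camera_params(n);print(n,c)
E
```

```text
pics
{'clock': np.float64(0.0), 'joint_positions': array([ 1.121,  0.246,  1.559, -0.   ,  1.339, -0.174]), 'joint_velocities': array([-0.002,  0.001,  0.001, -0.001,  0.002,  0.   ]), 'joint_torque': array([-0.0000e+00, -4.1583e+01, -3.1460e+01,  6.9000e-02,  3.3000e-02,
       -0.0000e+00]), 'tool_pos': array([0.177, 0.625, 0.194]), 'ee_rot': array([-0.   ,  0.137,  0.991, -0.001]), 'force': array([0.186, 0.55 , 0.234]), 'moment': array([-0.   , -0.02 , -0.048]), 'grip_force': np.float64(0.0), 'width': np.float64(0.094)}
scene {'fovy': 50.83349552109576, 'cx': 326.75104824849615, 'cy': 204.75110352867839, 'extrinsics': array([[ 0.62653965,  0.77938171, -0.00349577, -0.36945404],
       [ 0.58726967, -0.47504143, -0.65532433, -0.2705934 ],
       [-0.51240843,  0.40853372, -0.75533953,  1.4640698 ],
       [ 0.        ,  0.        ,  0.        ,  1.        ]])}
top {'fovy': 55.578973891500596, 'cx': 318.4692591464632, 'cy': 195.71858712111487, 'extrinsics': array([[-0.00587158, -0.99980891,  0.01864574,  0.01373425],
       [-0.98241994,  0.00228818, -0.18667039,  0.54875244],
       [ 0.18659206, -0.01941399, -0.98224564,  1.06433459],
       [ 0.        ,  0.        ,  0.        ,  1.        ]])}
```

View pics/scene0.png

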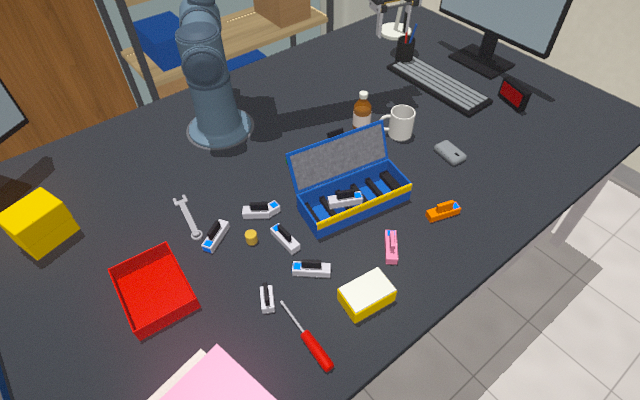

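View pics/top0.png

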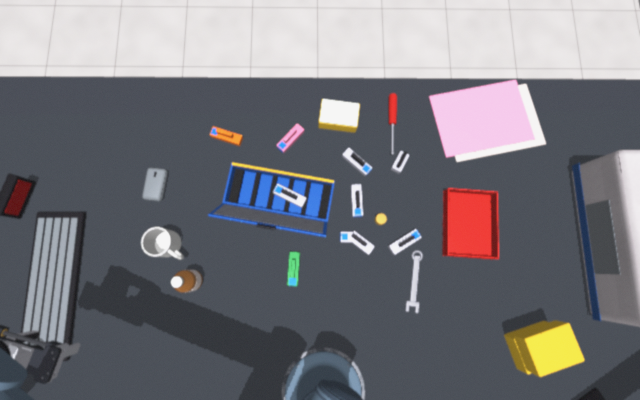

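The top view shows these candidates: white sound cassettes at (357,160), (357,200), (405,242), and one across the case at (290,195). The short one is at (401,161) and the bent one at (357,242). Look-alikes to leave alone are pink (290,137), green (293,268) and orange (226,135). The case's stripe is on the far side, with the hinge and lid nearer the robot. Next is a close crop and a coarse measurement.

```bash
cat > h.py <<'E'
import numpy as np,cv2
from scipy.spatial.transform import Rotation as R
def rot(q): return R.from_quat([q[1],q[2],q[3],q[0]])
def cloud(d,c):
    f=200/np.tan(np.radians(c["fovy"])/2); v,u=np.indices(d.shape)
    P=np.stack([(u-c["cx"])/f*d,(v-c["cy"])/f*d,d],-1); E=c["extrinsics"]
    W=(P-E[:3,3])@E[:3,:3]; W[d<=0]=np.nan; return W
def proj(p,c):
    E=c["extrinsics"];f=200/np.tan(np.radians(c["fovy"])/2)
    q=np.asarray(p)@E[:3,:3].T+E[:3,3]
    return np.stack([f*q[...,0]/q[...,2]+c["cx"],f*q[...,1]/q[...,2]+c["cy"]],-1)
def snap(n,name):
    from rig import env
    c=env.camera_params(n);p,d=env.capture(n)
    cv2.imwrite(f"pics/{name}.png",p[:,:,::-1]);np.savez(f"{name}.npz",p=p,d=d)
    return p,d,c,cloud(d,c)
def white(p): 
    h=cv2.cvtColor(p,cv2.COLOR_RGB2HSV);return (h[...,1]<60)&(h[...,2]>130)
def blue(p):
    h=cv2.cvtColor(p,cv2.COLOR_RGB2HSV);return (abs(h[...,0].astype(int)-105)<12)&(h[...,1]>130)&(h[...,2]>120)
def black(p): return p.max(2)<60
E
python3 - <<'E'
from rig import env
from h import *
c=env.camera_params("top");p=np.load("top0rgb.npy");d=np.load("top0.npy");W=cloud(d,c)
cv2.imwrite("pics/crop1.png",cv2.resize(p[80:300,200:510,::-1],(800,568),interpolation=cv2.INTER_CUBIC))
print("bench z",np.nanmedian(W[180:260,420:435,2]))
z=W[...,2]
w=(white(p)|blue(p))&(z>.008)&(z<.1)
n,l,s,ce=cv2.connectedComponentsWithStats(w.astype(np.uint8))
for i in range(1,n):
    if s[i,4]>30 and 330<ce[i][0]<430 and 130<ce[i][1]<260:
        q=W[l==i];b=W[(l==i)&blue(p)]
        print(ce[i].round(),s[i,4],q.mean(0).round(3),np.nanmax(q[:,2]).round(3),len(b),b.mean(0).round(3) if len(b) else '')
for nm,px in dict(tray=[(446,190),(497,190),(498,257),(445,257)],case=[(230,163),(334,180),(326,236)],weight=[(381,219)]).items():
    for u,v in px: print(nm,W[v,u].round(3))
E
```

```text
bench z -0.00023731004392020156
[392. 139.] 60 [ 0.738 -0.222  0.015] 0.02 0 
[355. 161.] 216 [ 0.663 -0.102  0.023] 0.051 24 [ 0.64  -0.134  0.024]
[399. 162.] 159 [ 0.66  -0.239  0.024] 0.051 0 
[356. 199.] 266 [ 0.544 -0.103  0.026] 0.054 27 [ 0.507 -0.105  0.025]
[403. 242.] 270 [ 0.415 -0.239  0.025] 0.052 28 [ 0.435 -0.274  0.03 ]
[358. 241.] 303 [ 0.417 -0.103  0.026] 0.052 22 [ 0.433 -0.065  0.025]
tray [ 0.57  -0.375  0.029]
tray [ 0.576 -0.546 -0.   ]
tray [ 0.368 -0.507  0.045]
tray [ 0.37  -0.37  -0.003]
case [0.663 0.285 0.   ]
case [ 0.608 -0.038  0.003]
case [ 0.435 -0.012 -0.004]
weight [ 0.482 -0.174  0.032]
```

View pics/crop1.png

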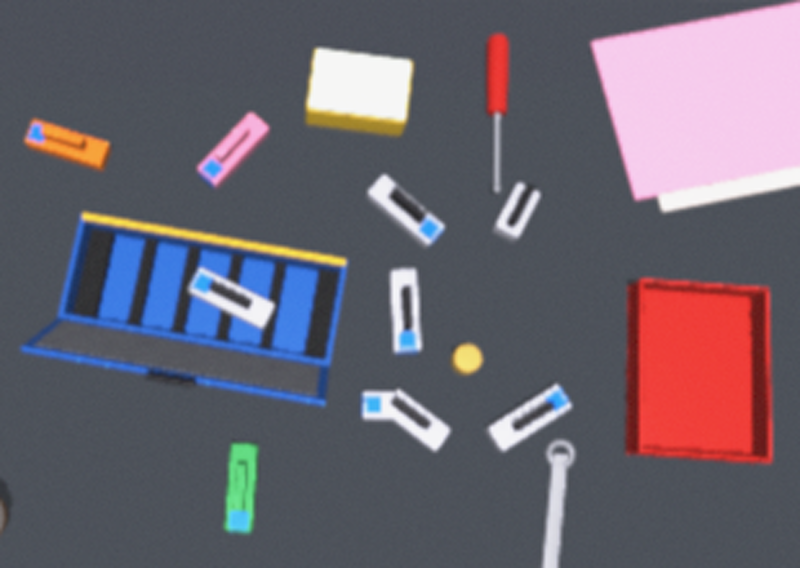

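The crop confirms three sound cassettes on the bench, with windows at crop (430,230), (405,340) and (557,400). cas0 lies in the case with its window at (203,283). The bent one is at (410,415) and the short one at (517,210). I'll raise the arm and move over the scene for a wrist-camera view.

send_rows([
  [[0,0,0],[0,0,-4],0],
  [[0,0,0],[0,0,-4],0],
  [[0,0,0],[0,0,-4],0],
  [[0,0,0],[0,0,-4],0],
  [[0,0,0],[0,0,-4],0],
  [[0,0,0],[-3,-3,0],0],
  [[0,0,0],[-3,-3,0],0],
  [[0,0,0],[-3,-3,0],0],
  [[0,0,0],[-3,-3,0],0],
  [[0,0,0],[-3,-3,0],0],
  [[0,0,0],[-3,-3,0],0],
  [[0,0,0],[-3,-3,0],0],
  [[0,0,0],[-3,-3,0],0],
  [[0,0,0],[-3,-3,0],0],
], squeeze=25)

```text
clock: 1.5
tool_pos: [0.3636, 0.2905, 0.3946]
ee_rot: [-0.0, 0.137, 0.991, -0.0]
force: [0.8, 0.2, 0.4]
width: 0.0937
grip_force: 0.0
```

```bash
python3 - <<'E'
from rig import env
from h import *
o=env.get_obs();print(o["clock"],o["tool_pos"].round(4),rot(o["ee_rot"]).as_matrix().round(3).tolist(),o["joint_positions"].round(2))
p,d,c,W=snap("wrist","w1")
T=rot(o["ee_rot"]).as_matrix();E=c["extrinsics"];print("cam in tool",(T.T@(-E[:3,:3].T@E[:3,3]-o["tool_pos"])).round(3),(T.T@E[:3,:3].T).round(2).tolist(),c["fovy"])
E
```

```text
1.5 [0.3636 0.2905 0.3946] [[-0.962, 0.272, -0.0], [0.272, 0.962, -0.0], [0.0, -0.0, -1.0]] [ 0.43 -0.29  1.73 -0.    1.7  -0.87]
cam in tool [ 0.075  0.    -0.19 ] [[0.0, -0.96, -0.26], [1.0, 0.0, -0.0], [0.0, -0.26, 0.96]] 70.77654483347214
```

View pics/w1.png

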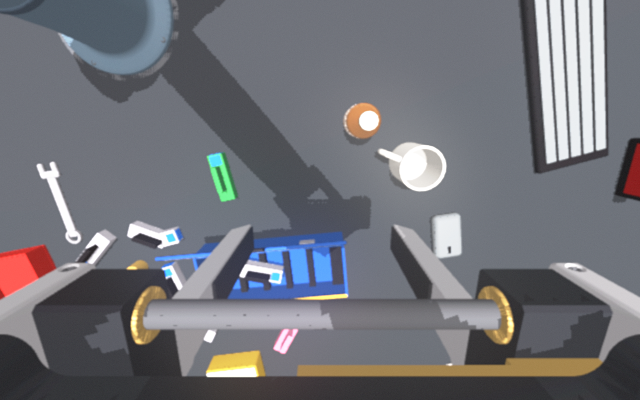

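The wrist image shows the case at (250,270). The fingers block the lower half, so the camera sees best towards tool +x, which is image up. I'll move further out so everything falls in the clear half.

send_rows([
  [[0,0,0],[-3.8,-1.9,0],0],
  [[0,0,0],[-3.8,-1.9,0],0],
  [[0,0,0],[-3.8,-1.9,0],0],
  [[0,0,0],[-3.8,-1.9,0],0],
  [[0,0,0],[-3.8,-1.9,0],0],
  [[0,0,0],[-3.8,-1.9,0],0],
  [[0,0,0],[-3.8,-1.9,0],0],
  [[0,0,0],[-3.8,-1.9,0],0],
  [[0,0,0],[-3.8,-1.9,0],0],
  [[0,0,0],[-3.8,-1.9,0],0],
  [[0,0,0],[-3.8,-1.9,0],0],
  [[0,0,0],[0,0,0],0],
  [[0,0,0],[0,0,0],0],
])

```text
clock: 2.85
tool_pos: [0.7086, -0.0233, 0.3932]
ee_rot: [-0.001, 0.138, 0.99, 0.0]
force: [-0.1, 0.5, 0.1]
width: 0.0938
grip_force: 0.0
```

```bash
python3 - <<'E'
from rig import env
from h import *
o=env.get_obs();print(o["clock"],o["tool_pos"].round(4),o["joint_positions"].round(2))
p,d,c,W=snap("wrist","w2")
E
```

```text
2.85 [ 0.7086 -0.0233  0.3932] [-0.19  0.31  1.13  0.    1.71 -1.49]
```

View pics/w2.png

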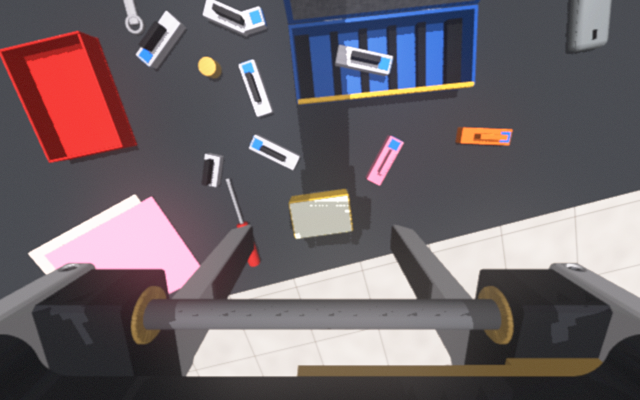

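The view is clear: sound cassettes at (255,88), (273,152) and (160,40), cas0 at (364,60), short at (212,170), bent at (235,15), and the stripe from (299,101) to (474,85). Now to measure from depth.

```bash
cat >> h.py <<'E'
def fins(p,W,zlo=.036,zhi=.056):
    """fin patches: (center xy, heading deg from fin/bar to blue if any)"""
    z=W[...,2]; m=((z>zlo)&(z<zhi)&~(p.astype(int)[...,0]>p.astype(int)[...,2]+40)).astype(np.uint8)
    n,l,s,ce=cv2.connectedComponentsWithStats(m);out=[]
    for i in range(1,n):
        if s[i,4]<40: continue
        q=W[l==i]; q=q[q[:,2]>np.percentile(q[:,2],80)-.006][:,:2].astype(np.float32)
        (cx,cy),(w,h),a=cv2.minAreaRect(q); 
        if not(.03<max(w,h)<.07 and min(w,h)<.025): continue
        ang=a if w>h else a+90
        C=np.array([cx,cy]); b=blue(p)&(abs(z-W[l==i][:,2].max()+.026)<.012)
        B=W[b][:,:2]; B=B[np.linalg.norm(B-C,axis=1)<.065]
        hd=None
        if len(B)>8:
            v=B.mean(0)-C; hd=np.degrees(np.arctan2(v[1],v[0]))
            if np.cos(np.radians(ang-hd))<0: ang+=180
        out.append((ce[i].round(),C.round(4),round((ang+180)%360-180,1),None if hd is None else round(hd,1),(round(w,3),round(h,3)),W[l==i][:,2].max().round(3)))
    return out
E
python3 - <<'E'
from rig import env
from h import *
z=np.load("w2.npz");p,d=z["p"],z["d"];c=env.camera_params("wrist");W=cloud(d,c)
for f in fins(p,W): print(*f)
print("cas0:")
q=p.copy()
for f in fins(p,W,.055,.085): print(*f)
h=cv2.cvtColor(p,cv2.COLOR_RGB2HSV);y=(abs(h[...,0].astype(int)-25)<6)&(h[...,1]>150);y[130:]=0;y[:,:280]=0
Y=W[y];print("yellow z",np.nanpercentile(Y[:,2],[5,50,95]));Y=Y[(Y[:,2]>.058)&(Y[:,2]<.07)]
r=cv2.minAreaRect(Y[:,:2].astype(np.float32));print(r,cv2.boxPoints(r))
b=blue(p)|((p[...,2]>120)&(p[...,0]<80));zz=W[...,2]
fl=b&(abs(zz-.005)<.006);fl[110:]=0
n,l,s,ce=cv2.connectedComponentsWithStats(fl.astype(np.uint8))
for i in range(1,n):
    if s[i,4]>200: r=cv2.minAreaRect(W[l==i][:,:2].astype(np.float32));print(ce[i].round(),np.round(r[0],4),np.round(r[1],3),round(r[2],1))
red=(h[...,0]<6)&(h[...,1]>150)&(p[...,0]>90);red[200:]=0
r=cv2.minAreaRect(W[red][:,:2].astype(np.float32));print("tray",r)
E
```

```text
[227.  13.] [ 0.4213 -0.1077] 52.7 74.7 (0.051, 0.01) 0.054
[151.  36.] [ 0.4179 -0.2458] -59.2 -58.7 (0.012, 0.05) 0.055
[252.  87.] [ 0.5428 -0.1055] -177.8 -178.7 (0.05, 0.01) 0.054
[272. 153.] [ 0.6644 -0.1088] -133.3 -131.8 (0.05, 0.01) 0.054
[388. 162.] [0.7413 0.098 ] 139.2 138.7 (0.008, 0.049) 0.055
[206. 172.] [ 0.6642 -0.243 ] 151.5 None (0.01, 0.05) 0.055
cas0:
[365.  57.] [0.5534 0.0963] 63.3 85.2 (0.05, 0.01) 0.076
yellow z [0.05518074 0.06543049 0.06731699]
((0.6175485849380493, 0.11742016673088074), (0.30125266313552856, 0.007049035280942917), 79.69108581542969) [[ 0.5871256  -0.03014391]
 [ 0.59406084 -0.03140537]
 [ 0.6479716   0.26498425]
 [ 0.64103633  0.2662457 ]]
[434.  53.] [0.5753 0.2332] [0.032 0.104] 79.9
[406.  57.] [0.5655 0.1806] [0.034 0.104] 79.6
[377.  40.] [0.5254 0.1343] [0.035 0.042] 79.4
[349.  39.] [0.5071 0.0846] [0.038 0.025] 74.2
[321.  65.] [0.5373 0.0248] [0.037 0.104] 79.7
[350.  80.] [0.5755 0.0717] [0.036 0.047] 77.4
[378.  82.] [0.5917 0.1222] [0.035 0.031] 79.7
tray ((0.45884883403778076, -0.4641176462173462), (0.19296282529830933, 0.2180170714855194), 85.0636215209961)
```

```bash
python3 - <<'E'
from rig import env
from h import *
C=np.array([.560,.128]);u=np.array([.984,-.179]);v=np.array([.179,.984])
for n in ["scene","top"]:
    c=env.camera_params(n);W=cloud(np.load(n+"0.npy"),c)
    a=(W[...,:2]-C)@u;b=(W[...,:2]-C)@v;z=W[...,2]
    m=(abs(b)<.14)&(z>.08)&(z<.2)&(a<-.05)&(a>-.2)
    print(n,m.sum())
    for lo in np.arange(.08,.2,.02):
        k=m&(z>lo)&(z<lo+.02)
        if k.sum()>20: print(round(lo+.01,3),np.percentile(a[k],[5,50,95]).round(4),k.sum())
print(np.nanmax(z[m]))
z=np.load("w2.npz");p,d=z["p"],z["d"];W=cloud(d,env.camera_params("wrist"))
h=cv2.cvtColor(p,cv2.COLOR_RGB2HSV)
Q=W[...,:2]-C;Z=W[...,2];m=white(p)&(Z>.035)&(Z<.06)&(abs(Q@u)<.056)&(abs(Q@v)<.15)
r=cv2.minAreaRect(W[m][:,:2].astype(np.float32));print("cas0 white",m.sum(),r,np.median(Z[m]))
E
```

```text
scene 3339
0.09 [-0.0792 -0.0735 -0.0685] 626
0.11 [-0.0881 -0.0824 -0.0768] 655
0.13 [-0.0962 -0.0914 -0.0858] 655
0.15 [-0.1056 -0.0999 -0.095 ] 675
0.17 [-0.1144 -0.1086 -0.1031] 652
0.19 [-0.1208 -0.1165 -0.1132] 76
top 1522
0.09 [-0.0753 -0.0711 -0.0669] 230
0.11 [-0.0839 -0.0799 -0.0757] 237
0.13 [-0.0929 -0.0888 -0.0847] 261
0.15 [-0.1019 -0.0977 -0.0935] 275
0.17 [-0.1143 -0.1088 -0.103 ] 452
0.19 [-0.1209 -0.1173 -0.1125] 67
0.19310927441978315
cas0 white 632 ((0.5538778305053711, 0.09702563285827637), (0.09620846062898636, 0.030431589111685753), 63.29857635498047) 0.04805612426242268
```

The lid leans back about 24° and would foul the gripper body when I grasp cas0, so I'll push the lid gently to its open stop first.

send_rows([
  [[0,0,0],[3.55,1.41,0],1],
  [[0,0,0],[3.55,1.41,0],1],
  [[0,0,0],[3.55,1.41,0],1],
  [[0,0,0],[3.55,1.41,0],1],
  [[0,0,0],[3.55,1.41,0],1],
  [[0,0,0],[3.55,1.41,0],1],
  [[0,0,0],[3.55,1.41,0],1],
  [[0,0,0],[0,0,3.8],1],
  [[0,0,0],[0,0,3.8],1],
  [[0,0,0],[0,0,3.8],1],
  [[0,0,0],[0,0,3.8],1],
  [[0,0,0],[0,0,3.8],1],
  [[0,0,0],[0,0,3.8],1],
  [[0,0,0],[0,0,0],1],
  [[0,0,0],[0.6,0,0],1],
  [[0,0,0],[0.6,0,0],1],
  [[0,0,0],[0.4,0,0],1],
  [[0,0,0],[0.4,0,0],1],
  [[0,0,0],[0.4,0,0],1],
  [[0,0,0],[0.3,0,0],1],
])

```text
clock: 4.9
tool_pos: [0.4702, 0.1473, 0.1674]
ee_rot: [0.0, 0.137, 0.991, 0.0]
force: [-0.3, 0.1, 0.4]
width: 0.0002
grip_force: 0.0
```

send_rows([
  [[0,0,0],[0.3,0,0],1],
  [[0,0,0],[0.3,0,0],1],
  [[0,0,0],[0.3,0,0],1],
  [[0,0,0],[0.3,0,0],1],
])

```text
clock: 5.3
tool_pos: [0.4589, 0.1504, 0.1669]
ee_rot: [0.0, 0.137, 0.991, -0.0]
force: [0.5, 0.3, -1.0]
width: 0.0005
grip_force: 0.6
```

send_rows([
  [[0,0,0],[0.3,0,0],1],
  [[0,0,0],[0.3,0,0],1],
  [[0,0,0],[0.2,0,0],1],
])

```text
clock: 5.6
tool_pos: [0.4511, 0.1527, 0.1671]
ee_rot: [0.0, 0.137, 0.991, 0.0]
force: [0.6, 0.2, -0.2]
width: 0.0005
grip_force: 0.6
```

```bash
cat > lid.py <<'E'
from rig import env
from h import *
def lid():
    C=np.array([.560,.128]);u=np.array([.984,-.179]);v=np.array([.179,.984])
    c=env.camera_params("scene");p,d=env.capture("scene");W=cloud(d,c)
    a=(W[...,:2]-C)@u;b=(W[...,:2]-C)@v;z=W[...,2]
    m=(b<-.06)&(b>-.14)&(z>.08)&(z<.2)&(a<-.05)&(a>-.2)
    k=np.polyfit(z[m],a[m],1);print("lid back deg",np.degrees(np.arctan(-k[0])),"a at .146",np.polyval(k,.146),m.sum())
    return p,d,W
if __name__=="__main__": lid()
E
python3 lid.py
```

```text
lid back deg 27.768023538827777 a at .146 -0.10485597763231112 1013
```

send_rows([
  [[0,0,0],[0.2,0,0],1],
  [[0,0,0],[0.2,0,0],1],
  [[0,0,0],[0.1,0,0],1],
])

```text
clock: 5.95
tool_pos: [0.4462, 0.1541, 0.167]
ee_rot: [0.0, 0.137, 0.991, 0.0]
force: [1.2, -0.8, 0.4]
width: 0.0005
grip_force: 0.5
```

send_rows([
  [[0,0,0],[-2,0,0],1],
  [[0,0,0],[0,0,-4.4],1],
  [[0,0,0],[0,0,-4.4],1],
  [[0,0,0],[0,0,-4.4],1],
  [[0,0,0],[-3.37,-0.49,0],1],
  [[0,0,0],[-3.37,-0.49,0],1],
  [[0,0,0],[-3.37,-0.49,0],0.5],
  [[0,0,0.1467],[0,0,0],0.5],
  [[0,0,0.1467],[0,0,0],0.5],
  [[0,0,0.1467],[0,0,0],0.5],
  [[0,0,0.1467],[0,0,0],0.5],
  [[0,0,0.1467],[0,0,0],0.5],
  [[0,0,0.1467],[0,0,0],0.5],
  [[0,0,0.1467],[0,0,0],0.5],
  [[0,0,0.1467],[0,0,0],0.5],
  [[0,0,0.1467],[0,0,0],0.5],
  [[0,0,0.1467],[0,0,0],0.5],
  [[0,0,0.1467],[0,0,0],0.5],
  [[0,0,0.1467],[0,0,0],0.5],
])

```text
clock: 7.85
tool_pos: [0.5583, 0.1071, 0.2986]
ee_rot: [-0.001, 0.853, 0.522, -0.001]
force: [0.3, -0.4, 0.0]
width: 0.0471
grip_force: 0.0
```

```bash
cat > go.py <<'E'
import sys
from rig import env
from h import *
def go(x,y,z,phi):
    """tool-frame shift (cm) from the present pose, at present yaw; and z-turn"""
    o=env.get_obs();T=rot(o["ee_rot"]).as_matrix()
    ph=np.degrees(np.arctan2(T[1,0],T[0,0]));turn=-((phi-ph+270)%360-270) if 0 else -(phi-ph)
    dw=np.array([x,y,z])-o["tool_pos"]
    print("clock",round(o["clock"],2),"pos",o["tool_pos"].round(4),"phi",round(ph,1),"tilt",T[:,2].round(3),"j",o["joint_positions"].round(2),"w",round(float(o["width"]),4))
    print(" shift cm",(T.T@dw*100).round(2),"turn rad",round(float(np.radians(turn)),3), "(after turn: shift",(R.from_euler("z",phi,degrees=True).as_matrix()@np.diag([1,-1,-1.])).T@dw*100,")")
if __name__=="__main__": go(*map(float,sys.argv[1:5]))
E
python3 lid.py; python3 go.py .5588 .107 .061 63.3
```

```text
lid back deg 29.868423127952084 a at .146 -0.10859084638566517 1022
clock 7.9 pos [0.5584 0.107  0.2986] phi 62.8 tilt [-0.001  0.    -1.   ] j [-0.01 -0.01  1.65  0.    1.51  0.46] w 0.0469
 shift cm [ 0.03  0.07 23.76] turn rad -0.009 (after turn: shift [1.58793314e-02 4.11212881e-02 2.37591092e+01] )
```

send_rows([
  [[0,0,0],[0,0,4.5],0.5],
  [[0,0,0],[0,0,4.5],0.5],
  [[0,0,0],[0,0,4.5],0.5],
  [[0,0,0],[0,0,4],0.5],
  [[0,0,0],[0,0,2.5],0.5],
  [[0,0,0],[0,0,2],0.5],
  [[0,0,0],[0,0,1.7],0.5],
  [[0,0,0],[0,0,0],0.5],
])

```text
clock: 8.7
tool_pos: [0.5562, 0.107, 0.059]
ee_rot: [-0.002, 0.851, 0.526, -0.003]
force: [0.1, 0.1, -0.8]
width: 0.0471
grip_force: 0.0
```

send_rows([
  [[0,0,0],[0,0,0],1],
  [[0,0,0],[0,0,0],1],
  [[0,0,0],[0,0,0],1],
  [[0,0,0],[0,0,0],1],
  [[0,0,0],[0,0,0],1],
  [[0,0,0],[0,0,-2],1],
  [[0,0,0],[0,0,-4],1],
  [[0,0,0],[0,0,-4],1],
  [[0,0,0],[0,0,0],1],
])

```text
clock: 9.6
tool_pos: [0.563, 0.1069, 0.169]
ee_rot: [0.003, 0.851, 0.525, 0.005]
force: [1.0, -0.9, 1.2]
width: 0.0006
grip_force: 0.0
```

```bash
python3 - <<'E'
from lid import *
from go import go
p,d,W=lid();cv2.imwrite("pics/s2.png",cv2.resize(p[100:260,220:440,::-1],(800,582)))
go(.560,.128,.16,-10.3)
E
```

```text
lid back deg 29.89933281595295 a at .146 -0.10869057255747303 1014
clock 9.65 pos [0.5611 0.1069 0.1657] phi 63.3 tilt [ 0.007 -0.    -1.   ] j [-0.01  0.09  1.79 -0.    1.26  0.46] w 0.0005
 shift cm [ 1.83 -1.05  0.57] turn rad 1.285 (after turn: shift [-0.48843978 -2.05373322  0.56932371] )
```

View pics/s2.png

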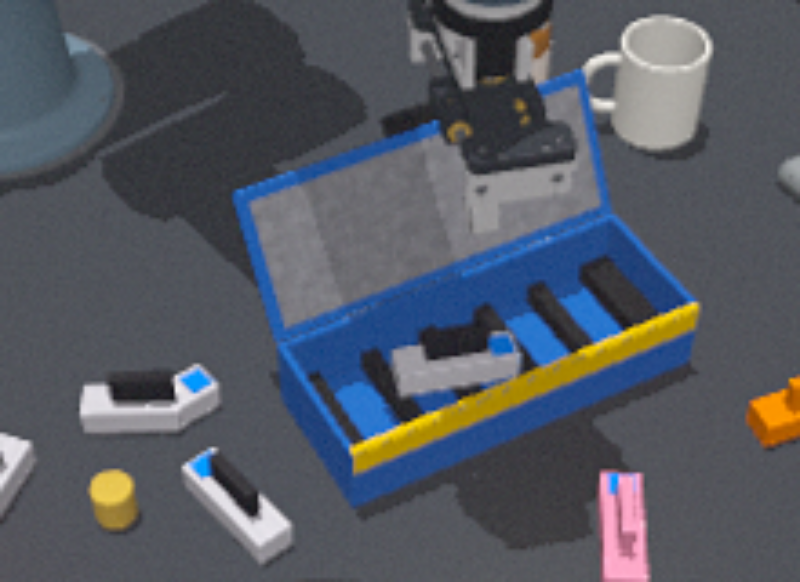

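The fingers closed on nothing: the image shows cas0 still across the slots at (455,350). I'll re-measure it.

```bash
python3 - <<'E'
from h import *
from rig import env
C=np.array([.560,.128]);u=np.array([.984,-.179]);v=np.array([.179,.984])
for n in ["scene","top","wrist"]:
    p,d,c,W=snap(n,"m_"+n)
    Q=W[...,:2]-C;Z=W[...,2]
    m=white(p)&(Z>.035)&(Z<.06)&(abs(Q@u)<.056)&(abs(Q@v)<.15)
    if m.sum()>30: print(n,m.sum(),cv2.minAreaRect(W[m][:,:2].astype(np.float32)),np.median(Z[m]))
    m=black(p)&(Z>.055)&(Z<.08)&(abs(Q@u)<.056)&(abs(Q@v)<.15)
    if m.sum()>30: print(n,"fin",m.sum(),cv2.minAreaRect(W[m][:,:2].astype(np.float32)),np.percentile(Z[m],[5,50,95]))
E
```

```text
scene 215 ((0.5827057361602783, 0.15579961240291595), (0.23048485815525055, 0.03409350663423538), 63.871551513671875) 0.04562148051375013
scene fin 115 ((0.5525761842727661, 0.09535122662782669), (0.04896467179059982, 0.01405185367912054), 64.54759979248047) [0.05631501 0.06756614 0.07407255]
top 35 ((0.5659462809562683, 0.032975368201732635), (0.02600894123315811, 0.1031443402171135), 41.79981231689453) 0.04736447070046784
wrist 1060 ((0.5772953033447266, 0.1326012909412384), (0.28000539541244507, 0.07957874238491058), 79.68559265136719) 0.047531181335316544
```

```bash
python3 go.py .558 .105 .060 63.8
```

```text
clock 9.8 pos [0.5578 0.1069 0.1605] phi 63.3 tilt [-0.003  0.    -1.   ] j [-0.01  0.09  1.8  -0.    1.26  0.46] w 0.0004
 shift cm [-0.15  0.12 10.05] turn rad -0.008 (after turn: shift [-0.15828873  0.10057697 10.04651015] )
```

send_rows([
  [[0,0,0],[0,0,0],0.5],
  [[0,0,0],[0,0,0],0.5],
  [[0,0,0],[0,0,0],0.5],
  [[0,0,0],[0,0,0],0.5],
])

```text
clock: 10.2
tool_pos: [0.5586, 0.1069, 0.1615]
ee_rot: [-0.0, 0.851, 0.525, -0.0]
force: [0.4, 0.4, -0.6]
width: 0.0292
grip_force: 0.0
```

Finger speed is about 70 mm/s, so I lifted before the grip was made. Retrying with more closing time.

send_rows([
  [[0,0,0],[-0.1,0.1,4],0.5],
  [[0,0,0],[0,0,3],0.5],
  [[0,0,0],[0,0,2],0.5],
  [[0,0,0],[0,0,1.1],0.5],
  [[0,0,0],[0,0,0],0.5],
  [[0,0,0],[0,0,0],1],
  [[0,0,0],[0,0,0],1],
  [[0,0,0],[0,0,0],1],
  [[0,0,0],[0,0,0],1],
  [[0,0,0],[0,0,0],1],
  [[0,0,0],[0,0,0],1],
  [[0,0,0],[0,0,0],1],
  [[0,0,0],[0,0,0],1],
  [[0,0,0],[0,0,0],1],
])

```text
clock: 11.6
tool_pos: [0.5595, 0.1056, 0.0613]
ee_rot: [0.0, 0.851, 0.525, 0.0]
force: [-1.4, 0.6, 3.3]
width: 0.0091
grip_force: 25.1
```

send_rows([
  [[0,0,0],[0,0,-2],1],
  [[0,0,0],[0,0,-4],1],
  [[0,0,0],[0,0,-4],1],
  [[0,0,0],[0,0,-2],1],
  [[0,0,0.143],[0,0,0],1],
  [[0,0,0.143],[0,0,0],1],
  [[0,0,0.143],[0,0,0],1],
  [[0,0,0.143],[0,0,0],1],
  [[0,0,0.143],[0,0,0],1],
  [[0,0,0.143],[0,0,0],1],
  [[0,0,0.143],[0,0,0],1],
  [[0,0,0.143],[0,0,0],1],
  [[0,0,0.143],[0,0,0],1],
  [[0,0,0],[0.4,-3.7,0],1],
  [[0,0,0],[0.4,-3.7,0],1],
  [[0,0,0],[0,0,0],1],
  [[0,0,0],[0,0,0],1],
  [[0,0,0],[0,0,0],1],
])

```text
clock: 13.4
tool_pos: [0.58, 0.1762, 0.1801]
ee_rot: [0.0, 0.996, -0.091, -0.001]
force: [-0.8, 0.9, -1.4]
width: 0.0087
grip_force: 24.9
```

```bash
python3 go.py .5806 .1771 .0445 -10.3;python3 - <<'E'
from h import *
p,d,c,W=snap("wrist","w3")
E
```

```text
clock 13.4 pos [0.58   0.1762 0.1801] phi -10.4 tilt [-0.001 -0.001 -1.   ] j [ 0.11  0.16  1.69 -0.    1.3   1.86] w 0.0087
 shift cm [ 0.06 -0.11 13.56] turn rad -0.002 (after turn: shift [ 0.04283155 -0.10103493 13.56458965] )
```

View pics/w3.png

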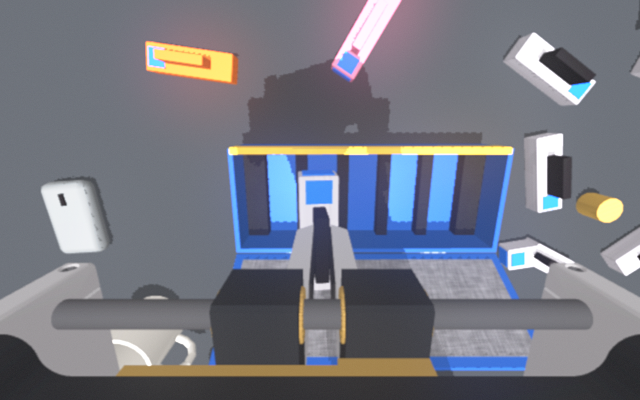

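cas0 is held with its window at (319,190), facing the stripe, above slot k=+1. I'll check slot alignment numerically from this view.

```bash
python3 - <<'E'
from h import *
from rig import env
z=np.load("w3.npz");p,d=z["p"],z["d"];W=cloud(d,env.camera_params("wrist"));Z=W[...,2]
C=np.array([.560,.128]);u=np.array([.984,-.179]);v=np.array([.179,.984])
Q=W[...,:2]-C;a=Q@u;b=Q@v
# foam tops (black) at several rows: b ranges
for name,m in dict(floor=(abs(Z-.005)<.007),foam=(abs(Z-.023)<.006)).items():
    m=m&(a>-.02)&(a<.045)&(abs(b)<.15)
    hst,e=np.histogram(b[m],bins=np.arange(-.15,.1501,.002)); print(name,[(round(x*1000),int(k)) for x,k in zip(e,hst) if k>15])
y=(p[...,0]>180)&(p[...,2]<90)&(abs(Z-.064)<.006)&(abs(b)<.16);print("stripe a",np.percentile(a[y],[2,50,98]),"b",np.percentile(b[y],[.5,99.5]))
m=white(p)&(Z>.14)&(Z<.19)&(abs(b)<.1);print("bar",m.sum(),cv2.minAreaRect(np.stack([a[m],b[m]],1).astype(np.float32)),np.median(Z[m]))
E
```

```text
floor [(-126, 100), (-124, 91), (-122, 76), (-120, 67), (-118, 77), (-116, 74), (-114, 74), (-112, 67), (-110, 80), (-108, 65), (-106, 75), (-104, 74), (-102, 80), (-100, 73), (-98, 62), (-96, 79), (-94, 20), (-74, 79), (-72, 84), (-70, 66), (-68, 75), (-66, 76), (-64, 69), (-62, 76), (-60, 71), (-58, 72), (-56, 72), (-54, 73), (-52, 74), (-50, 72), (-48, 71), (-46, 71), (-44, 72), (-42, 72), (-40, 51), (-22, 59), (-20, 79), (-18, 70), (-16, 72), (-14, 73), (-12, 73), (-10, 74), (-8, 73), (-6, 74), (-4, 73), (-2, 78), (0, 69), (2, 73), (4, 78), (6, 71), (8, 74), (10, 69), (12, 77), (14, 71), (32, 19), (34, 28), (38, 26), (42, 26), (46, 26), (50, 26), (54, 26), (56, 25), (60, 26), (64, 25), (68, 26), (84, 16), (86, 78), (88, 66), (90, 81), (92, 66), (94, 82), (96, 69), (98, 72), (100, 68), (102, 78), (104, 72), (106, 69), (108, 75), (110, 73), (112, 78), (114, 69), (116, 78), (118, 70), (120, 114)]
foam [(-150, 111), (-148, 75), (-146, 79), (-144, 77), (-142, 81), (-140, 77), (-138, 79), (-136, 81), (-134, 78), (-132, 83), (-130, 79), (-128, 72), (-126, 174), (-124, 34), (-86, 77), (-
[... 426 characters left out ...]
 (146, 126)]Traceback (most recent call last):
  File "<stdin>", line 10, in <module>
    return _quantile_unchecked(
        a, q, axis, out, overwrite_input, method, keepdims, weights)
    return _ureduce(a,
                    func=_quantile_ureduce_func,
    ...<5 lines>...
                    overwrite_input=overwrite_input,
                    method=method)
    r = func(a, **kwargs)
    result = _quantile(arr,
                       quantiles=q,
    ...<2 lines>...
                       out=out,
                       weights=wgt)
    slices_having_nans = np.isnan(arr[-1, ...])
                                  ~~~^^^^^^^^^
IndexError: index -1 is out of bounds for axis 0 with size 0
```

```bash
python3 - <<'E'
from h import *
from rig import env
z=np.load("w3.npz");p,d=z["p"],z["d"];W=cloud(d,env.camera_params("wrist"));Z=W[...,2]
C=np.array([.560,.128]);u=np.array([.984,-.179]);v=np.array([.179,.984])
Q=W[...,:2]-C;a=Q@u;b=Q@v
print("px z",Z[175,319],Z[151,400],b[175,300:340:6],a[175,319])
m=(Z>.145)&(Z<.185)&(a>.02)&(abs(b-.05)<.05)
print("bar",m.sum(),cv2.minAreaRect(np.stack([a[m],b[m]],1).astype(np.float32)),np.median(Z[m]),a[m].max())
o=env.get_obs();t=o["tool_pos"][:2]-C;print("tcp a b",t@u,t@v)
E
```

```text
px z 0.1645219586269498 0.06490282828933694 [0.06693028 0.06238398 0.0580116  0.05358112 0.04912999 0.04465942
 0.04023452] 0.050562649204764186
bar 1779 ((0.03598982095718384, 0.054411329329013824), (0.0317697636783123, 0.03195084258913994), 89.85088348388672) 0.16769041193690856 0.05197784804037084
tcp a b 0.011184237542661585 0.050832966380739975
```

```bash
python3 - <<'E'
from h import *
from rig import env
C=np.array([.560,.128]);u=np.array([.984,-.179]);v=np.array([.179,.984])
for n in ["scene","top"]:
    p,d,c,W=snap(n,"n_"+n);Z=W[...,2];Q=W[...,:2]-C;a=Q@u;b=Q@v
    m=(white(p)|blue(p))&(Z>.145)&(Z<.185)&(a>-.06)&(a<.065)&(abs(b-.05)<.03)
    if m.sum()>20: print(n,"bar",m.sum(),cv2.minAreaRect(np.stack([a[m],b[m]],1).astype(np.float32)),np.median(Z[m]))
    m=(abs(Z-.023)<.005)&black(p)&(a>-.03)&(a<.04)&(abs(b)<.14)
    hst,e=np.histogram(b[m],bins=np.arange(-.15,.1501,.004)); print("foam",[(round(x*1000),int(k)) for x,k in zip(e,hst) if k>2])
    y=(p[...,0]>150)&(p[...,2]<90)&(abs(Z-.064)<.008)&(abs(b)<.16)&(a>.03);print("stripe a",np.percentile(a[y],[2,50,98]),"b",np.percentile(b[y],[1,99]))
E
```

```text
scene bar 252 ((0.0026475191116333008, 0.05027541145682335), (0.0978349819779396, 0.02934647537767887), 1.2900830507278442) 0.16476916783687165
foam [(-134, 17), (-130, 8), (-90, 22), (-86, 8), (-82, 12), (-78, 4), (-38, 22), (-34, 13), (-30, 20), (-26, 12), (14, 14), (18, 21), (22, 17), (26, 14), (66, 15), (70, 17), (74, 21), (78, 4), (118, 19), (122, 13), (126, 11), (130, 17), (134, 18), (138, 7)]
stripe a [0.05388954 0.05888309 0.06202374] b [-0.15072299  0.14478465]
foam [(-142, 15), (-138, 30), (-134, 30), (-130, 14), (-82, 20), (-78, 15), (-34, 7), (-30, 31), (-26, 27), (18, 20), (22, 25), (26, 29)]
stripe a [0.05509022 0.05870799 0.06187689] b [-0.14533019 -0.01100162]
```

send_rows([
  [[0,0,0],[-0.15,0.12,3],1],
  [[0,0,0],[0,0,4],1],
  [[0,0,0],[0,0,3],1],
  [[0,0,0],[0,0,1.5],1],
  [[0,0,0],[0,0,0],1],
  [[0,0,0],[0,0,0.7],1],
  [[0,0,0],[0,0,0.7],1],
  [[0,0,0],[0,0,0.4],1],
  [[0,0,0],[0,0,0.2],1],
  [[0,0,0],[0,0,0],1],
  [[0,0,0],[0,0,0],1],
])

```text
clock: 14.65
tool_pos: [0.5815, 0.1708, 0.0548]
ee_rot: [0.005, 0.996, -0.09, 0.001]
force: [-18.9, -22.2, 39.3]
width: 0.0091
grip_force: 26.0
```

send_rows([
  [[0,0,0],[0,0,-1],1],
  [[0,0,0],[0,0,-1],1],
  [[0,0,0],[0,0,-1],1],
  [[0,0,0],[0,0,-1],1],
  [[0,0,0],[0,0,0],1],
  [[0,0,0],[0,0,0],1],
])

```text
clock: 15.25
tool_pos: [0.5787, 0.1762, 0.0859]
ee_rot: [-0.0, 0.996, -0.091, 0.0]
force: [-0.4, -0.6, -1.1]
width: 0.0091
grip_force: 24.2
```

```bash
python3 go.py .5806 .1771 .0445 -10.3; python3 - <<'E'
from h import *
p,d,c,W=snap("scene","s3");w=snap("wrist","w4")[0]
A=cv2.resize(p[120:240,270:430,::-1],(800,600));cv2.imwrite("pics/s3c.png",A)
cv2.imwrite("pics/w4c.png",cv2.resize(w[80:320,160:480,::-1],(800,600)))
E
```

```text
clock 15.25 pos [0.5787 0.1762 0.0859] phi -10.4 tilt [ 0.  0. -1.] j [0.11 0.26 1.75 0.   1.13 1.86] w 0.0091
 shift cm [ 0.17 -0.12  4.14] turn rad -0.002 (after turn: shift [ 0.16540909 -0.12463935  4.14182633] )
```

View pics/w4c.png

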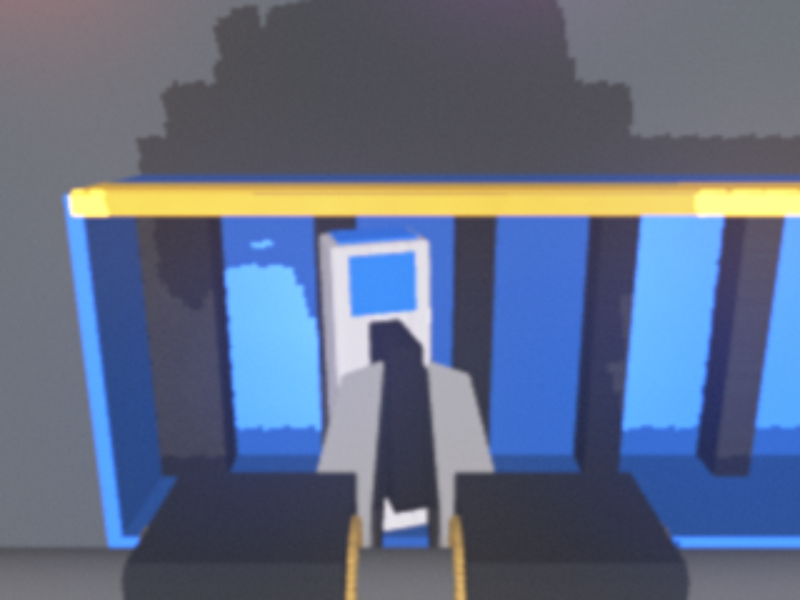

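The bar sits left of its slot in this view: bar centre about crop (383,270), slot centre about (405,300). I'll measure the offset numerically, now that bar and foam are at similar depth.

```bash
cat > off.py <<'E'
from h import *
from rig import env
def off(name,k):
    """bar vs slot lateral offset, in the camera's own view"""
    z=np.load(name+".npz");p,d=z["p"],z["d"];c=env.camera_params("wrist");W=cloud(d,c);Z=W[...,2]
    C=np.array([.5596,.1258]);u=np.array([.984,-.179]);v=np.array([.179,.984])
    Q=W[...,:2]-C;a=Q@u;b=Q@v
    t=env.get_obs()["tool_pos"]; zb=t[2]-.0145
    m=(abs(Z-zb)<.008)&(a>.0)&(a<.06)&(abs(b-.052*k)<.025)
    r=cv2.minAreaRect(np.stack([a[m],b[m]],1).astype(np.float32));print("bar a,b",np.round(r,4) if 0 else r, "z",np.median(Z[m]),"amax",a[m].max())
    for a0 in (-.02,0,.02,.04):
        for s in (-1.5,-.5,.5,1.5):
            m=(abs(Z-.024)<.006)&black(p)&(abs(a-a0)<.01)&(abs(b-s*.052)<.012)
            if m.sum()>20:
                q=np.percentile(b[m],[3,97]);print(a0,"foam",s,q.round(4),"centre err",round(q.mean()-s*.052,4))
    y=(p[...,0]>150)&(p[...,2]<110)&(abs(Z-.064)<.008)&(abs(b)<.16)&(a>.03)
    if y.sum():
        r=cv2.fitLine(np.stack([a[y],b[y]],1).astype(np.float32),cv2.DIST_L2,0,.01,.01).ravel();print("stripe a",np.percentile(a[y],[2,50,98]),np.percentile(b[y],[1,99]),"yaw deg",np.degrees(np.arctan2(r[0],r[1])))
    print("cx",c["cx"],"tcp a,b",(t[:2]-C)@u,(t[:2]-C)@v)
E
python3 -c "
from off import off
off('w4',1)"
```

```text
bar a,b ((0.03007075935602188, 0.05205494910478592), (0.04979315027594566, 0.05994236096739769), 89.83504486083984) z 0.07318463715642418 amax 0.05999998409521475
stripe a [0.05553546 0.05994511 0.06226791] [-0.1376996   0.14216759] yaw deg 179.63184
cx 321.76312020457914 tcp a,b 0.009344945013281277 0.0527564066923821
```

The cassette rolled about 12° in the grip when its bar caught the foam edge. I'll set it down on the free bench left of the case and regrip it squarely.

send_rows([
  [[0,0,0],[0,0,-3.5],1],
  [[0,0,0],[0,0,-4],1],
  [[0,0,0],[0,0,-3.5],1],
  [[0,0,0],[-0.87,-3.8,0],1],
  [[0,0,0],[-0.87,-3.8,0],1],
  [[0,0,0],[-0.87,-3.8,0],1],
  [[0,0,0],[-0.87,-3.8,0],1],
  [[0,0,0],[-0.87,-3.8,0],1],
  [[0,0,0],[0,0,4],1],
  [[0,0,0],[0,0,4],1],
  [[0,0,0],[0,0,4],1],
  [[0,0,0],[0,0,2],1],
  [[0,0,0],[0,0,0.6],1],
  [[0,0,0],[0,0,0],1],
  [[0,0,0],[0,0,0],1],
])

```text
clock: 16.85
tool_pos: [0.5715, 0.3712, 0.0516]
ee_rot: [-0.001, 0.996, -0.091, 0.001]
force: [1.2, -0.2, -0.8]
width: 0.0092
grip_force: 24.5
```

send_rows([
  [[0,0,0],[0,0,0.4],1],
  [[0,0,0],[0,0,0.3],1],
  [[0,0,0],[0,0,0],1],
  [[0,0,0],[0,0,0],0.6],
  [[0,0,0],[0,0,0],0.6],
  [[0,0,0],[0,0,0],0.6],
  [[0,0,0],[0,0,0],0.6],
  [[0,0,0],[0,0,0],0.6],
  [[0,0,0],[0,0,0],0.6],
])

```text
clock: 17.75
tool_pos: [0.5704, 0.3707, 0.043]
ee_rot: [-0.0, 0.996, -0.091, 0.0]
force: [-0.8, 0.1, 0.3]
width: 0.0376
grip_force: 0.0
```

```bash
python3 - <<'E'
from h import *
from rig import env
o=env.get_obs();t=o["tool_pos"];print(t,o["width"],o["force"])
for n in ["scene","top","wrist"]:
    p,d,c,W=snap(n,"q_"+n);Z=W[...,2]
    for nm,m in dict(bar=(white(p)|blue(p))&(abs(Z-.025)<.008),fin=black(p)&(Z>.036)&(Z<.058)).items():
        m=m&(np.linalg.norm(W[...,:2]-t[:2],axis=-1)<.075)
        if m.sum()>15: print(n,nm,m.sum(),cv2.minAreaRect(W[m][:,:2].astype(np.float32)),Z[m].max())
cv2.imwrite("pics/q.png",cv2.resize(cv2.imread("pics/q_wrist.png")[60:320,160:480],(738,600)))
E
```

```text
[0.57036342 0.37074128 0.04302236] 0.03762868722726214 [-0.82559325  0.07349309  0.25447844]
scene bar 127 ((0.5615270137786865, 0.37906673550605774), (0.03438892960548401, 0.09719128161668777), 79.333251953125) 0.02891034193234605
scene fin 49 ((0.5710465312004089, 0.38035133481025696), (0.01846100203692913, 0.03732789307832718), 64.72956085205078) 0.05761416801972133
top bar 81 ((0.5383771061897278, 0.38426125049591064), (0.02618025802075863, 0.04601062461733818), 82.80317687988281) 0.028629257922119143
wrist bar 3022 ((0.5643834471702576, 0.3817106783390045), (0.029516756534576416, 0.09662139415740967), 79.85186004638672) 0.032393471599248394
```

View pics/q.png

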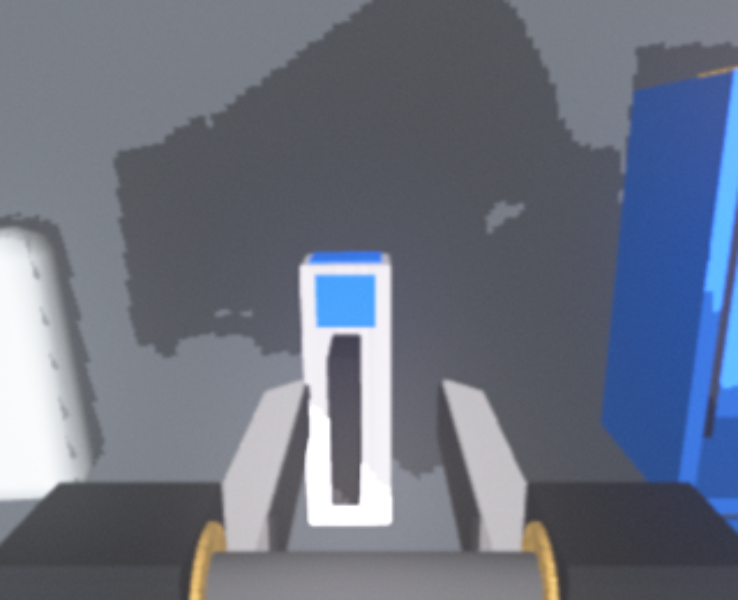

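The cassette now stands flat, fin at (345,420), about 8 mm left of the tool centre. I'll re-centre, grip the fin and lift.

send_rows([
  [[0,0,0],[-0.9,-0.8,0],0.6],
  [[0,0,0],[0,0,0.5],0.6],
  [[0,0,0],[0,0,0],0.6],
  [[0,0,0],[0,0,0],1],
  [[0,0,0],[0,0,0],1],
  [[0,0,0],[0,0,0],1],
  [[0,0,0],[0,0,0],1],
  [[0,0,0],[0,0,0],1],
  [[0,0,0],[0,0,0],1],
  [[0,0,0],[0,0,0],1],
  [[0,0,0],[0,0,-2],1],
  [[0,0,0],[0,0,-4],1],
  [[0,0,0],[0,0,-4],1],
  [[0,0,0],[0,0,-4],1],
  [[0,0,0],[0,0,0],1],
  [[0,0,0],[0,0,0],1],
], squeeze=35)

```text
clock: 19.5
tool_pos: [0.5629, 0.3802, 0.1782]
ee_rot: [-0.0, 0.996, -0.091, 0.0]
force: [-0.5, 0.9, -3.2]
width: 0.0086
grip_force: 35.0
```

```bash
python3 - <<'E'
from h import *
from rig import env
from go import go
o=env.get_obs();t=o["tool_pos"];u=np.array([.984,-.179]);v=np.array([.179,.984])
C=np.array([.560,.128])-.0033*v
print("C",C)
for n in ["scene","wrist"]:
    p,d,c,W=snap(n,"r_"+n);Z=W[...,2]
    m=(white(p)|blue(p))&(abs(Z-t[2]+.0135)<.012)
    D=W[...,:2]-t[:2];a=D@u;b=D@v;m&=(abs(a)<.075)&(abs(b)<.03)
    print(n,"bar rel tcp",m.sum(),cv2.minAreaRect(np.stack([a[m],b[m]],1).astype(np.float32)),np.median(Z[m])-t[2])
s=C+.052*v
go(*s,.044,-10.3)
E
```

```text
C [0.5594093 0.1247528]
scene bar rel tcp 198 ((-0.0010721571743488312, -0.003358665853738785), (0.10095677524805069, 0.030416710302233696), 0.7316102385520935) -0.015312536689681827
wrist bar rel tcp 2129 ((0.00011789053678512573, 0.00020308513194322586), (0.02997441403567791, 0.09666801989078522), 89.86613464355469) -0.01533172855343265
clock 19.6 pos [0.5615 0.3795 0.1751] phi -10.4 tilt [-0.004 -0.002 -1.   ] j [ 0.43  0.33  1.49 -0.    1.32  2.18] w 0.0086
 shift cm [ 4.44 19.86 13.15] turn rad -0.002 (after turn: shift [ 4.35250316 19.89840037 13.1095371 ] )
```

send_rows([
  [[0,0,0],[0.85,3.97,0],1],
  [[0,0,0],[0.85,3.97,0],1],
  [[0,0,0],[0.85,3.97,0],1],
  [[0,0,0],[0.85,3.97,0],1],
  [[0,0,0],[0.85,3.97,0],1],
  [[0,0,0],[0,0,4],1],
  [[0,0,0],[0,0,4],1],
  [[0,0,0],[0,0,1],1],
  [[0,0,0],[0,0,0],1],
  [[0,0,0],[0,0,0],1],
])

```text
clock: 20.6
tool_pos: [0.5695, 0.1776, 0.0888]
ee_rot: [-0.0, 0.996, -0.09, 0.001]
force: [-0.2, 0.1, -0.7]
width: 0.0082
grip_force: 35.0
```

```bash
cat > chk.py <<'E'
from h import *
from rig import env
import sys
def chk(k):
    o=env.get_obs();t=o["tool_pos"];u=np.array([.984,-.179]);v=np.array([.179,.984])
    p,d,c,W=snap("wrist","chk");Z=W[...,2];D=W[...,:2]-t[:2];a=D@u;b=D@v
    m=(white(p)|(blue(p)&(abs(b)<.012)))&(abs(Z-t[2]+.0145)<.008)&(abs(a)<.07)&(abs(b)<.03)
    print("tcp",t.round(4),"bar rel tcp",m.sum(),cv2.minAreaRect(np.stack([a[m],b[m]],1).astype(np.float32)))
    for s in (-1,1):   # floor/foam of side strips at rel b
        m=(abs(Z-.023)<.004)&(p.max(2)<90)&(abs(b-s*.026)<.015)&(a>.0)&(a<.05)
        q=np.percentile(b[m],[2,50,98]) if m.sum()>20 else None; print("foam strip",s,m.sum(),q)
    y=(p[...,0]>150)&(p[...,2]<110)&(abs(Z-.064)<.008)&(a>.03)&(a<.09);print("stripe a",np.percentile(a[y],[2,50,98]) if y.sum() else None)
chk(0)
E
python3 chk.py;python3 go.py .569 .1775 .044 -10.3
```

```text
tcp [0.5695 0.1776 0.0888] bar rel tcp 2262 ((-0.008215103298425674, 0.0008969288319349289), (0.029940791428089142, 0.11513875424861908), 89.92941284179688)
foam strip -1 700 [-0.03138226 -0.02552483 -0.01946826]
foam strip 1 298 [0.01973381 0.02544179 0.03146041]
stripe a [0.05547837 0.05922993 0.06191469]
clock 20.65 pos [0.5702 0.1777 0.0898] phi -10.4 tilt [ 0.003  0.    -1.   ] j [ 0.11  0.24  1.77 -0.    1.13  1.86] w 0.0084
 shift cm [-0.13  0.05  4.58] turn rad -0.001 (after turn: shift [-0.11479734  0.04565597  4.57604019] )
```

Slot edges are symmetric about the tool (±25.5 mm). Lowering.

send_rows([
  [[0,0,0],[0,0,1.5],1],
  [[0,0,0],[0,0,1],1],
  [[0,0,0],[0,0,0.8],1],
  [[0,0,0],[0,0,0.7],1],
  [[0,0,0],[0,0,0.4],1],
  [[0,0,0],[0,0,0.1],1],
  [[0,0,0],[0,0,0],1],
  [[0,0,0],[0,0,0],1],
])

```text
clock: 21.45
tool_pos: [0.5692, 0.1772, 0.0431]
ee_rot: [0.0, 0.996, -0.091, 0.0]
force: [-0.5, -0.2, -1.5]
width: 0.0083
grip_force: 35.0
```

send_rows([
  [[0,0,0],[0,0,0],0.65],
  [[0,0,0],[0,0,0],0.65],
  [[0,0,0],[0,0,0],0.65],
  [[0,0,0],[0,0,0],0.65],
  [[0,0,0],[0,0,-2.5],0.65],
  [[0,0,0],[0,0,-4],0.65],
  [[0,0,0],[0,0,-4],0.65],
  [[0,0,0],[0,0,-4],0.65],
  [[0,0,0],[0,0,-4],0.65],
  [[0,0,0],[-0.6,3.7,0],0.5],
  [[0,0,0],[-0.6,3.7,0],0.5],
  [[0,0,0],[-0.6,3.7,0],0.5],
  [[0,0,0],[-0.6,3.7,0],0.5],
  [[0,0,0],[-0.6,3.7,0],0.5],
  [[0,0,0],[-0.6,3.7,0],0.5],
  [[0,0,0],[-0.6,3.7,0],0.5],
  [[0,0,0],[-0.6,3.7,0],0.5],
  [[0,0,-0.108],[0,0,0],0.5],
  [[0,0,-0.108],[0,0,0],0.5],
  [[0,0,0],[0,0,0],0.5],
])

```text
clock: 23.45
tool_pos: [0.4681, -0.1056, 0.2281]
ee_rot: [0.0, 1.0, 0.017, 0.0]
force: [-0.0, -0.5, -0.5]
width: 0.0469
grip_force: 0.0
```

```bash
cat > look.py <<'E'
from h import *
from rig import env
from go import go
def look(name="lk"):
    p,d,c,W=snap("wrist",name)
    for f in fins(p,W): print(*f)
    return p,W
if __name__=="__main__": look(); go(.5428,-.1055,.0385,2.2)
E
python3 look.py
```

```text
[330.  17.] [ 0.6644 -0.1091] 47.7 None (0.05, 0.01) 0.053
[444.  22.] [ 0.6639 -0.2427] 151.5 None (0.01, 0.051) 0.053
[96. 94.] [0.5696 0.178 ] 168.0 140.0 (0.013, 0.05) 0.056
[323. 124.] [ 0.5426 -0.1058] -178.1 179.5 (0.049, 0.009) 0.053
[321. 214.] [ 0.4214 -0.1069] 52.4 74.4 (0.05, 0.011) 0.052
[420. 220.] [ 0.4174 -0.2455] -58.4 -59.6 (0.011, 0.05) 0.052
[  8. 275.] [0.3068 0.3542] 175.7 None (0.012, 0.046) 0.056
clock 23.5 pos [ 0.4682 -0.1053  0.2281] phi 1.8 tilt [ 0. -0. -1.] j [-0.46 -0.2   1.95 -0.    1.39  1.08] w 0.047
 shift cm [ 7.45  0.25 18.96] turn rad -0.006 (after turn: shift [ 7.4574687   0.30395246 18.95682386] )
```

send_rows([
  [[0,0,0],[3.7,0.14,0],0.5],
  [[0,0,0],[3.75,0.14,0],0.5],
  [[0,0,0],[0,0,4.5],0.5],
  [[0,0,0],[0,0,4.5],0.5],
  [[0,0,0],[0,0,4.5],0.5],
  [[0,0,0],[0,0,3],0.5],
  [[0,0,0],[0,0,1.5],0.5],
  [[0,0,0],[0,0,0.9],0.5],
  [[0,0,0],[0,0,0],0.5],
  [[0,0,0],[0,0,0],0.5],
  [[0,0,0],[0,0,0],1],
  [[0,0,0],[0,0,0],1],
  [[0,0,0],[0,0,0],1],
  [[0,0,0],[0,0,0],1],
  [[0,0,0],[0,0,0],1],
  [[0,0,0],[0,0,0],1],
  [[0,0,0],[0,0,0],1],
  [[0,0,0],[0,0,0],1],
  [[0,0,0],[0,0,0],1],
])

```text
clock: 25.4
tool_pos: [0.5435, -0.1057, 0.0398]
ee_rot: [0.0, 1.0, 0.017, 0.001]
force: [0.5, -0.1, 5.2]
width: 0.0005
grip_force: 2.7
```

```bash
python3 - <<'E'
from h import *
A=snap("wrist","x1")[0];B=snap("scene","x2")[0]
i=np.hstack([cv2.resize(A[40:320,140:500],(514,400)),cv2.resize(B[190:290,240:320],(286,400))])
cv2.imwrite("pics/x.png",i[:,:,::-1])
E
```

```text
(no output)
```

View pics/x.png

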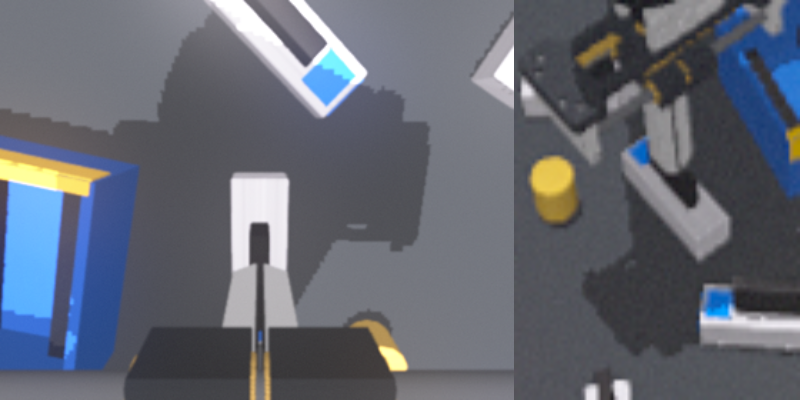

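The fin looks to be between the fingers at (260,240), though the width reads near zero. I'll lift slightly and check.

send_rows([
  [[0,0,0],[0,0,-1],1],
  [[0,0,0],[0,0,-2],1],
  [[0,0,0],[0,0,0],1],
  [[0,0,0],[0,0,0],1],
])

```text
clock: 25.9
tool_pos: [0.5428, -0.1055, 0.069]
ee_rot: [0.0, 1.0, 0.017, 0.0]
force: [0.1, 0.1, 0.3]
width: 0.0006
grip_force: 0.0
```

```bash
python3 - <<'E'
from h import *
from rig import env
o=env.get_obs();t=o["tool_pos"];print(t,o["width"],o["grip_force"],o["force"])
p,d,c,W=snap("wrist","x3");Z=W[...,2]
A=snap("top","x4")[0];B=snap("scene","x5")[0]
for n,Wn,pn in [("w",W,p)]:
    m=white(pn)&(Z<.08)&(Z>.015)&(np.linalg.norm(W[...,:2]-t[:2]-[.03,0],axis=-1)<.04);print(np.percentile(Z[m],[10,50,90]),cv2.minAreaRect(W[m][:,:2].astype(np.float32)))
i=np.hstack([cv2.resize(p[100:300,200:440],(480,400)),cv2.resize(B[190:270,240:304],(320,400))])
cv2.imwrite("pics/x6.png",i[:,:,::-1])
E
```

```text
[ 0.54276838 -0.10546241  0.06900564] 0.0005662950716647398 0.0 [0.06818818 0.09982267 0.34353379]
[0.02345444 0.0244582  0.02541888] ((0.5624777674674988, -0.10464177280664444), (0.05729512870311737, 0.030074600130319595), 1.4276528358459473)
```

View pics/x6.png

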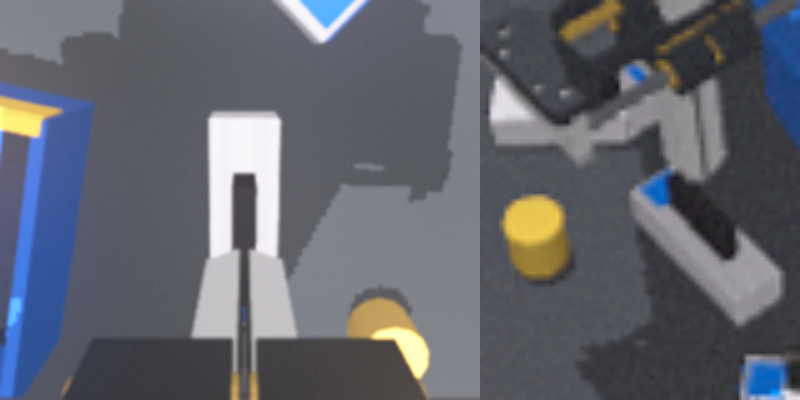

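The grip missed again. I'll retry with the width checked before closing, then close in stages.

send_rows([
  [[0,0,0],[0,0,0],0.5],
  [[0,0,0],[0,0,0],0.5],
  [[0,0,0],[0,0,0],0.5],
  [[0,0,0],[0,0,0],0.5],
  [[0,0,0],[0,0,0],0.5],
  [[0,0,0],[0,0,0],0.5],
  [[0,0,0],[0,0,0],0.5],
  [[0,0,0],[0,0,0],0.5],
  [[0,0,0],[0,0,1.5],0.5],
  [[0,0,0],[0,0,1],0.5],
  [[0,0,0],[0,0,0.6],0.5],
  [[0,0,0],[0,0,0],0.5],
  [[0,0,0],[0,0,0],0.5],
  [[0,0,0],[0,0,0],0.7],
  [[0,0,0],[0,0,0],0.7],
  [[0,0,0],[0,0,0],0.7],
  [[0,0,0],[0,0,0],0.7],
])

```text
clock: 27.75
tool_pos: [0.5429, -0.1055, 0.0382]
ee_rot: [0.0, 1.0, 0.017, 0.0]
force: [0.5, 0.6, -0.9]
width: 0.028
grip_force: 0.0
```

send_rows([
  [[0,0,0],[0,0,0],1],
  [[0,0,0],[0,0,0],1],
  [[0,0,0],[0,0,0],1],
  [[0,0,0],[0,0,0],1],
  [[0,0,0],[0,0,0],1],
])

```text
clock: 28.25
tool_pos: [0.5427, -0.1054, 0.0379]
ee_rot: [-0.0, 1.0, 0.017, -0.0]
force: [0.3, 0.8, -0.8]
width: 0.0086
grip_force: 35.0
```

send_rows([
  [[0,0,0],[0,0,-3],1],
  [[0,0,-0.1465],[0,0,-4.5],1],
  [[0,0,-0.1465],[0,0,-4.5],1],
  [[0,0,-0.1465],[0,0,-4],1],
  [[0,0,-0.1465],[0,0,0],1],
  [[0,0,-0.1465],[0,0,0],1],
  [[0,0,-0.1465],[0,0,0],1],
  [[0,0,-0.1465],[0,0,0],1],
  [[0,0,-0.1465],[0,0,0],1],
  [[0,0,-0.1465],[0,0,0],1],
  [[0,0,-0.1465],[0,0,0],1],
  [[0,0,-0.1465],[0,0,0],1],
  [[0,0,-0.1465],[0,0,0],1],
  [[0,0,-0.1465],[0,0,0],1],
  [[0,0,-0.1465],[0,0,0],1],
  [[0,0,-0.1465],[0,0,0],1],
  [[0,0,-0.1465],[0,0,0],1],
  [[0,0,-0.1465],[0,0,0],1],
  [[0,0,-0.1465],[0,0,0],1],
  [[0,0,-0.1465],[0,0,0],1],
])

```text
clock: 30.25
tool_pos: [0.5424, -0.1053, 0.1975]
ee_rot: [-0.0, 0.158, 0.987, 0.0]
force: [-0.3, 0.1, -2.2]
width: 0.0082
grip_force: 35.0
```

send_rows([
  [[0,0,-0.1465],[0,0,0],1],
  [[0,0,0],[0.41,3.855,0],1],
  [[0,0,0],[0.41,3.855,0],1],
  [[0,0,0],[0.41,3.855,0],1],
  [[0,0,0],[0.41,3.855,0],1],
  [[0,0,0],[0.41,3.855,0],1],
  [[0,0,0],[0.41,3.855,0],1],
  [[0,0,0],[0,0,4],1],
  [[0,0,0],[0,0,4],1],
  [[0,0,0],[0,0,2],1],
  [[0,0,0],[0,0,0],1],
  [[0,0,0],[0,0,0],1],
  [[0,0,0],[0,0,0],1],
])

```text
clock: 31.55
tool_pos: [0.5608, 0.1265, 0.0999]
ee_rot: [0.002, 0.089, 0.996, 0.0]
force: [-0.8, 0.3, -1.2]
width: 0.0083
grip_force: 35.0
```

```bash
python3 go.py .5602 .1264 .0437 169.6; python3 - <<'E'
from h import *
from rig import env
u=np.array([.984,-.179]);v=np.array([.179,.984])
t=env.get_obs()["tool_pos"];p,d,c,W=snap("wrist","pl");Z=W[...,2];D=W[...,:2]-t[:2];a=D@u;b=D@v
m=(white(p)|(blue(p)&(abs(b)<.012)))&(abs(Z-t[2]+.0145)<.008)&(abs(a)<.07)&(abs(b)<.02)
print("bar",m.sum(),cv2.minAreaRect(np.stack([a[m],b[m]],1).astype(np.float32)))
E
```

```text
clock 31.55 pos [0.5608 0.1265 0.0999] phi 169.8 tilt [ 0.003  0.    -1.   ] j [ 0.02  0.17  1.82 -0.    1.14 -1.37] w 0.0083
 shift cm [ 0.07 -0.03  5.62] turn rad 0.004 (after turn: shift [ 0.05201719 -0.02324131  5.62465501] )
bar 2338 ((-0.010158021003007889, 0.0003948565572500229), (0.11917617917060852, 0.03962074965238571), 0.309864342212677)
```

send_rows([
  [[0,0,0],[0,0,2],1],
  [[0,0,0],[0,0,1.5],1],
  [[0,0,0],[0,0,0.8],1],
  [[0,0,0],[0,0,0.7],1],
  [[0,0,0],[0,0,0.5],1],
  [[0,0,0],[0,0,0.1],1],
  [[0,0,0],[0,0,0],1],
  [[0,0,0],[0,0,0],1],
])

```text
clock: 32.4
tool_pos: [0.5598, 0.1265, 0.0426]
ee_rot: [0.0, 0.088, 0.996, -0.0]
force: [-1.9, -0.5, 3.7]
width: 0.0085
grip_force: 35.0
```

send_rows([
  [[0,0,0],[0,0,0],0.65],
  [[0,0,0],[0,0,0],0.65],
  [[0,0,0],[0,0,0],0.65],
  [[0,0,0],[0,0,0],0.65],
  [[0,0,0],[0,0,-2],0.65],
  [[0,0,0],[0,0,-4.5],0.65],
  [[0,0,0],[0,0,-4.5],0.5],
  [[0,0,0],[0,0,-4.5],0.5],
  [[0,0,0],[-2.42,-3.55,0],0.5],
  [[0,0,0],[-2.42,-3.55,0],0.5],
  [[0,0,0],[-2.42,-3.55,0],0.5],
  [[0,0,0],[-2.42,-3.55,0],0.5],
  [[0,0,0],[-2.42,-3.55,0],0.5],
  [[0,0,0],[-2.42,-3.55,0],0.5],
])

```text
clock: 33.8
tool_pos: [0.6652, -0.1103, 0.1968]
ee_rot: [0.0, 0.089, 0.996, 0.0]
force: [0.8, 0.6, 0.0]
width: 0.0473
grip_force: 0.0
```

send_rows([
  [[0,0,0.142],[0,0,0],0.5],
  [[0,0,0.142],[0,0,0],0.5],
  [[0,0,0.142],[0,0,0],0.5],
  [[0,0,0.142],[0,0,0],0.5],
  [[0,0,0.142],[0,0,0],0.5],
  [[0,0,0.142],[0,0,0],0.5],
  [[0,0,0.142],[0,0,0],0.5],
  [[0,0,0.142],[0,0,0],0.5],
  [[0,0,0.142],[0,0,0],0.5],
  [[0,0,0.142],[0,0,0],0.5],
  [[0,0,0.142],[0,0,0],0.5],
  [[0,0,0.142],[0,0,0],0.5],
  [[0,0,0.142],[0,0,0],0.5],
  [[0,0,0.142],[0,0,0],0.5],
  [[0,0,0.142],[0,0,0],0.5],
  [[0,0,0],[0,0,0],0.5],
])

```text
clock: 35.4
tool_pos: [0.6647, -0.1086, 0.1967]
ee_rot: [-0.0, 0.914, 0.405, -0.0]
force: [-0.5, -0.1, 0.2]
width: 0.0469
grip_force: 0.0
```

```bash
python3 look.py; python3 go.py .6644 -.109 .0382 47.5; ls pics|wc -l
```

```text
[133.  30.] [0.6285 0.1606] 79.7 150.4 (0.049, 0.002) 0.043
[82. 54.] [0.5694 0.1779] -11.0 -28.3 (0.011, 0.051) 0.056
[162.  71.] [0.6196 0.1109] 79.6 161.2 (0.048, 0.002) 0.044
[116.  96.] [0.5621 0.1263] -10.3 27.0 (0.011, 0.051) 0.056
[224. 159.] [ 0.5984 -0.0033] 79.3 114.4 (0.066, 0.002) 0.054
[321. 186.] [ 0.6647 -0.1085] -132.2 -131.6 (0.05, 0.01) 0.053
[265. 360.] [ 0.4251 -0.2506] -47.1 -67.3 (0.007, 0.031) 0.052
clock 35.45 pos [ 0.6646 -0.1086  0.1967] phi 48.0 tilt [-0.  0. -1.] j [-0.33  0.3   1.49  0.    1.35  0.4 ] w 0.047
 shift cm [-7.92 -9.26 15.82] turn rad 0.799 (after turn: shift [-12.16270459  -0.7808196   15.82190978] )
clock 35.45 pos [ 0.6646 -0.1086  0.1967] phi 48.0 tilt [-0.  0. -1.] j [-0.33  0.3   1.49  0.    1.35  0.4 ] w 0.047
 shift cm [-4.000e-02  1.000e-02  1.585e+01] turn rad 0.008 (after turn: shift [-4.30459608e-02  7.28059660e-03  1.58519098e+01] )
32
```

send_rows([
  [[0,0,0],[0,0,4.5],0.5],
  [[0,0,0],[0,0,4.5],0.5],
  [[0,0,0],[0,0,3.5],0.5],
  [[0,0,0],[0,0,2],0.5],
  [[0,0,0],[0,0,1.35],0.5],
  [[0,0,0],[0,0,0],0.5],
  [[0,0,0],[0,0,0],0.5],
  [[0,0,0],[0,0,0],0.7],
  [[0,0,0],[0,0,0],0.7],
  [[0,0,0],[0,0,0],0.7],
  [[0,0,0],[0,0,0],0.7],
  [[0,0,0],[0,0,0],1],
  [[0,0,0],[0,0,0],1],
  [[0,0,0],[0,0,0],1],
  [[0,0,0],[0,0,0],1],
  [[0,0,0],[0,0,0],1],
  [[0,0,0],[0,0,0],1],
])

```text
clock: 37.15
tool_pos: [0.6646, -0.1086, 0.0384]
ee_rot: [-0.0, 0.914, 0.405, -0.0]
force: [-0.7, 0.2, 0.3]
width: 0.0083
grip_force: 35.0
```

send_rows([
  [[0,0,0],[0,0,-3],1],
  [[0,0,0],[0,0,-4.5],1],
  [[0,0,0],[0,0,-4.5],1],
  [[0,0,-0.1415],[0,0,-4],1],
  [[0,0,-0.1415],[0,0,0],1],
  [[0,0,-0.1415],[0,0,0],1],
  [[0,0,-0.1415],[0,0,0],1],
  [[0,0,-0.1415],[0,0,0],1],
  [[0,0,-0.1415],[0,0,0],1],
  [[0,0,-0.1415],[0,0,0],1],
  [[0,0,-0.1415],[0,0,0],1],
  [[0,0,-0.1415],[0,0,0],1],
  [[0,0,-0.1415],[0,0,0],1],
  [[0,0,-0.1415],[0,0,0],1],
  [[0,0,-0.1415],[0,0,0],1],
  [[0,0,-0.1415],[0,0,0],1],
  [[0,0,-0.1415],[0,0,0],1],
  [[0,0,-0.1415],[0,0,0],1],
])

```text
clock: 38.95
tool_pos: [0.6644, -0.1086, 0.1979]
ee_rot: [-0.0, 0.089, 0.996, 0.0]
force: [-1.0, 0.3, -0.6]
width: 0.0079
grip_force: 35.0
```

send_rows([
  [[0,0,0],[2.9,3.21,0],1],
  [[0,0,0],[2.9,3.21,0],1],
  [[0,0,0],[2.9,3.21,0],1],
  [[0,0,0],[2.9,3.21,0],1],
  [[0,0,0],[2.9,3.21,0],1],
  [[0,0,0],[0,0,4],1],
  [[0,0,0],[0,0,4],1],
  [[0,0,0],[0,0,2],1],
  [[0,0,0],[0,0,0],1],
  [[0,0,0],[0,0,0],1],
  [[0,0,0],[0,0,0],1],
])

```text
clock: 40.05
tool_pos: [0.5531, 0.0756, 0.1004]
ee_rot: [0.002, 0.092, 0.996, 0.0]
force: [0.5, -0.0, -0.0]
width: 0.008
grip_force: 35.0
```

```bash
cat > pl.py <<'E'
import sys
from h import *
from rig import env
from go import go
u=np.array([.984,-.179]);v=np.array([.179,.984]);k=int(sys.argv[1])
s=np.array([.5602,.1264])+.052*k*v
go(*s,.0433,169.6)
t=env.get_obs()["tool_pos"];p,d,c,W=snap("wrist","pl");Z=W[...,2];D=W[...,:2]-t[:2];a=D@u;b=D@v
m=white(p)&(abs(Z-t[2]+.0145)<.008)&(abs(a)<.05)&(abs(b)<.022)
print("bar",m.sum(),cv2.minAreaRect(np.stack([a[m],b[m]],1).astype(np.float32)))
E
python3 pl.py -1
```

```text
clock 40.05 pos [0.5531 0.0756 0.1004] phi 169.4 tilt [ 0.003 -0.    -1.   ] j [-0.07  0.14  1.87 -0.    1.14 -1.45] w 0.008
 shift cm [ 0.23 -0.08  5.71] turn rad -0.003 (after turn: shift [ 0.2115635  -0.07240458  5.70767237] )
bar 2151 ((0.0016787350177764893, -0.0003008311614394188), (0.02997482381761074, 0.09636202454566956), 89.95899200439453)
```

send_rows([
  [[0,0,0],[0.1,-0.05,2],1],
  [[0,0,0],[0,0,1.5],1],
  [[0,0,0],[0,0,0.8],1],
  [[0,0,0],[0,0,0.8],1],
  [[0,0,0],[0,0,0.5],1],
  [[0,0,0],[0,0,0.1],1],
  [[0,0,0],[0,0,0],1],
  [[0,0,0],[0,0,0],1],
])

```text
clock: 40.9
tool_pos: [0.5505, 0.0751, 0.0431]
ee_rot: [-0.001, 0.092, 0.996, -0.001]
force: [-7.1, -1.4, 9.9]
width: 0.0081
grip_force: 35.0
```

send_rows([
  [[0,0,0],[0,0,0],0.65],
  [[0,0,0],[0,0,0],0.65],
  [[0,0,0],[0,0,0],0.65],
  [[0,0,0],[0,0,0],0.65],
  [[0,0,0],[0,0,-2],0.65],
  [[0,0,0],[0,0,-4.5],0.65],
  [[0,0,0],[0,0,-4.5],0.5],
  [[0,0,0],[0,0,-4.5],0.5],
  [[0,0,0],[0.82,-3.78,0],0.5],
  [[0,0,0],[0.82,-3.78,0],0.5],
  [[0,0,0],[0.82,-3.78,0],0.5],
  [[0,0,0],[0.82,-3.78,0],0.5],
  [[0,0,0],[0.82,-3.78,0],0.5],
  [[0,0,0],[0.82,-3.78,0],0.5],
  [[0,0,0],[0.82,-3.78,0],0.5],
  [[0,0,0],[0.82,-3.78,0],0.5],
  [[0,0,0],[0.82,-3.78,0],0.5],
])

```text
clock: 42.6
tool_pos: [0.4148, -0.2468, 0.1965]
ee_rot: [0.0, 0.092, 0.996, -0.0]
force: [0.1, -0.3, -1.6]
width: 0.0469
grip_force: 0.0
```

send_rows([
  [[0,0,0.1413],[0,0,0],0.5],
  [[0,0,0.1413],[0,0,0],0.5],
  [[0,0,0.1413],[0,0,0],0.5],
  [[0,0,0.1413],[0,0,0],0.5],
  [[0,0,0.1413],[0,0,0],0.5],
  [[0,0,0.1413],[0,0,0],0.5],
  [[0,0,0],[0,0,0],0.5],
  [[0,0,0],[0,0,0],0.5],
])

```text
clock: 43.4
tool_pos: [0.4156, -0.2454, 0.1964]
ee_rot: [0.0, 0.492, 0.87, 0.0]
force: [0.3, 0.1, -0.4]
width: 0.0471
grip_force: 0.0
```

```bash
python3 -c "from look import look;look()"; python3 go.py .4174 -.2455 .0382 121
```

```text
[388.  85.] [ 0.4207 -0.1076] 52.3 None (0.05, 0.01) 0.052
[322. 185.] [ 0.4163 -0.2461] -58.8 -57.7 (0.009, 0.05) 0.053
clock 43.45 pos [ 0.4155 -0.2454  0.1964] phi 121.0 tilt [-0.  0. -1.] j [-0.77 -0.16  1.97 -0.    1.33 -1.31] w 0.0471
 shift cm [-0.1   0.16 15.82] turn rad -0.0 (after turn: shift [-0.10298114  0.1548177  15.82059049] )
```

send_rows([
  [[0,0,0],[-0.1,0.1,4.5],0.5],
  [[0,0,0],[0,0,4.5],0.5],
  [[0,0,0],[0,0,3.5],0.5],
  [[0,0,0],[0,0,2],0.5],
  [[0,0,0],[0,0,1.3],0.5],
  [[0,0,0],[0,0,0],0.5],
  [[0,0,0],[0,0,0],0.5],
  [[0,0,0],[0,0,0],0.7],
  [[0,0,0],[0,0,0],0.7],
  [[0,0,0],[0,0,0],0.7],
  [[0,0,0],[0,0,0],0.7],
  [[0,0,0],[0,0,0],1],
  [[0,0,0],[0,0,0],1],
  [[0,0,0],[0,0,0],1],
  [[0,0,0],[0,0,0],1],
  [[0,0,0],[0,0,0],1],
  [[0,0,0],[0,0,0],1],
])

```text
clock: 45.15
tool_pos: [0.4169, -0.2458, 0.0385]
ee_rot: [-0.0, 0.494, 0.87, -0.0]
force: [-1.1, -0.0, 0.3]
width: 0.0081
grip_force: 35.0
```

send_rows([
  [[0,0,0],[0,0,-3],1],
  [[0,0,0],[0,0,-4.5],1],
  [[0,0,0],[0,0,-4.5],1],
  [[0,0,-0.1413],[0,0,-4],1],
  [[0,0,-0.1413],[0,0,0],1],
  [[0,0,-0.1413],[0,0,0],1],
  [[0,0,-0.1413],[0,0,0],1],
  [[0,0,-0.1413],[0,0,0],1],
  [[0,0,-0.1413],[0,0,0],1],
  [[0,0,0],[-0.925,3.6,0],1],
  [[0,0,0],[-0.925,3.6,0],1],
  [[0,0,0],[-0.925,3.6,0],1],
  [[0,0,0],[-0.925,3.6,0],1],
  [[0,0,0],[-0.925,3.6,0],1],
  [[0,0,0],[-0.925,3.6,0],1],
  [[0,0,0],[-0.925,3.6,0],1],
  [[0,0,0],[-0.925,3.6,0],1],
])

```text
clock: 46.85
tool_pos: [0.5426, 0.0254, 0.1979]
ee_rot: [-0.0, 0.092, 0.996, 0.0]
force: [0.2, -1.0, -1.7]
width: 0.0078
grip_force: 35.0
```

send_rows([
  [[0,0,0],[0,0,4],1],
  [[0,0,0],[0,0,4],1],
  [[0,0,0],[0,0,2],1],
  [[0,0,0],[0,0,0],1],
  [[0,0,0],[0,0,0],1],
  [[0,0,0],[0,0,0],1],
  [[0,0,0],[0,0,0],1],
])

```text
clock: 47.55
tool_pos: [0.5439, 0.0234, 0.1004]
ee_rot: [0.002, 0.092, 0.996, -0.0]
force: [-0.4, 0.0, -1.6]
width: 0.0076
grip_force: 35.0
```

```bash
python3 pl.py -2
```

```text
clock 47.55 pos [0.5439 0.0234 0.1004] phi 169.4 tilt [ 0.003 -0.001 -1.   ] j [-0.17  0.1   1.9   0.    1.13 -1.55] w 0.0076
 shift cm [0.26 0.02 5.7 ] turn rad -0.003 (after turn: shift [0.2367652  0.01980729 5.70553782] )
bar 2144 ((-0.00013864785432815552, -0.0007770098745822906), (0.029964108020067215, 0.09551400691270828), 89.26223754882812)
```

send_rows([
  [[0,0,0],[0.1,0.06,2],1],
  [[0,0,0],[0,0,1.5],1],
  [[0,0,0],[0,0,0.8],1],
  [[0,0,0],[0,0,0.7],1],
  [[0,0,0],[0,0,0.5],1],
  [[0,0,0],[0,0,0.1],1],
  [[0,0,0],[0,0,0],1],
  [[0,0,0],[0,0,0],1],
])

```text
clock: 48.4
tool_pos: [0.5418, 0.0242, 0.0433]
ee_rot: [-0.0, 0.092, 0.996, -0.0]
force: [-4.4, -1.3, 5.6]
width: 0.0081
grip_force: 35.0
```

send_rows([
  [[0,0,0],[0,0,0],0.65],
  [[0,0,0],[0,0,0],0.65],
  [[0,0,0],[0,0,0],0.65],
  [[0,0,0],[0,0,0],0.65],
  [[0,0,0],[0,0,-2],0.65],
  [[0,0,0],[0,0,-4.5],0.65],
  [[0,0,0],[0,0,-4.5],0.5],
  [[0,0,0],[0,0,-4.5],0.5],
  [[0,0,0],[0,0,-3.5],0.5],
  [[0,0,0],[1.91,-3.03,0],0.5],
  [[0,0,0],[1.91,-3.03,0],0.5],
  [[0,0,0],[1.91,-3.03,0],0.5],
  [[0,0,0],[1.91,-3.03,0],0.5],
  [[0,0,0],[1.91,-3.03,0],0.5],
])

```text
clock: 49.8
tool_pos: [0.419, -0.1076, 0.2324]
ee_rot: [0.0, 0.092, 0.996, -0.0]
force: [0.3, -0.6, 0.8]
width: 0.0468
grip_force: 0.0
```

send_rows([
  [[0,0,0.146],[0,0,0],0.5],
  [[0,0,0.146],[0,0,0],0.5],
  [[0,0,0.146],[0,0,0],0.5],
  [[0,0,0.146],[0,0,0],0.5],
  [[0,0,0.146],[0,0,0],0.5],
  [[0,0,0.146],[0,0,0],0.5],
  [[0,0,0.146],[0,0,0],0.5],
  [[0,0,0.146],[0,0,0],0.5],
  [[0,0,0.146],[0,0,0],0.5],
  [[0,0,0.146],[0,0,0],0.5],
  [[0,0,0.146],[0,0,0],0.5],
  [[0,0,0.146],[0,0,0],0.5],
  [[0,0,0.146],[0,0,0],0.5],
  [[0,0,0.146],[0,0,0],0.5],
  [[0,0,0],[0,0,0],0.5],
])

```text
clock: 51.3
tool_pos: [0.42, -0.1069, 0.2324]
ee_rot: [0.0, 0.898, 0.441, 0.0]
force: [-0.4, -0.1, -0.0]
width: 0.0475
grip_force: 0.0
```

```bash
python3 -c "from look import look;look()"; python3 go.py .4207 -.1076 .0382 52.4; python3 - <<'E'
from h import *
from rig import env
for n in ["top","scene"]:
    p,d,c,W=snap(n,"tr_"+n);Z=W[...,2];h=cv2.cvtColor(p,cv2.COLOR_RGB2HSV)
    red=((h[...,0]<8)|(h[...,0]>172))&(h[...,1]>140)&(Z>.036)&(Z<.055)&(W[...,1]<-.3)
    print(n,red.sum(),cv2.minAreaRect(W[red][:,:2].astype(np.float32)))
E
```

```text
[382.  22.] [ 0.5933 -0.0015] 79.5 139.2 (0.054, 0.001) 0.056
[335.  34.] [0.5417 0.0237] -10.2 -20.8 (0.01, 0.05) 0.056
[179. 101.] [0.3401 0.0849] 175.8 179.6 (0.011, 0.05) 0.052
[528. 149.] [ 0.6637 -0.2427] 151.3 None (0.011, 0.051) 0.053
[322. 179.] [ 0.421  -0.1067] 52.4 74.5 (0.049, 0.01) 0.053
clock 51.35 pos [ 0.42   -0.1069  0.2324] phi 52.5 tilt [ 0. -0. -1.] j [-0.51 -0.33  2.04  0.    1.42  0.14] w 0.0469
 shift cm [-0.02  0.1  19.42] turn rad 0.001 (after turn: shift [-1.53617007e-02  1.02143398e-01  1.94214360e+01] )
top 463 ((0.46956968307495117, -0.442352294921875), (0.1534135341644287, 0.20011334121227264), 85.83148956298828)
scene 714 ((0.4687471389770508, -0.44518226385116577), (0.15012036263942719, 0.20336461067199707), 85.68326568603516)
```

send_rows([
  [[0,0,0],[0,0,4.5],0.5],
  [[0,0,0],[0,0,4.5],0.5],
  [[0,0,0],[0,0,4.5],0.5],
  [[0,0,0],[0,0,3.5],0.5],
  [[0,0,0],[0,0,1.5],0.5],
  [[0,0,0],[0,0,0.9],0.5],
  [[0,0,0],[0,0,0],0.5],
  [[0,0,0],[0,0,0],0.5],
  [[0,0,0],[0,0,0],0.7],
  [[0,0,0],[0,0,0],0.7],
  [[0,0,0],[0,0,0],0.7],
  [[0,0,0],[0,0,0],0.7],
  [[0,0,0],[0,0,0],1],
  [[0,0,0],[0,0,0],1],
  [[0,0,0],[0,0,0],1],
  [[0,0,0],[0,0,0],1],
  [[0,0,0],[0,0,0],1],
  [[0,0,0],[0,0,0],1],
])

```text
clock: 53.25
tool_pos: [0.4201, -0.107, 0.0385]
ee_rot: [0.0, 0.898, 0.441, 0.0]
force: [0.5, 0.6, 0.4]
width: 0.0081
grip_force: 35.0
```

send_rows([
  [[0,0,0],[0,0,-3],1],
  [[0,0,0],[0,0,-4],1],
  [[0,0,0],[0,0,-4],1],
  [[0,0,0.141],[0,0,-3],1],
  [[0,0,0.141],[0,0,0],1],
  [[0,0,0.141],[0,0,0],1],
  [[0,0,0.141],[0,0,0],1],
  [[0,0,0.141],[0,0,0],1],
  [[0,0,0.141],[0,0,0],1],
  [[0,0,0.141],[0,0,0],1],
  [[0,0,0],[0.85,3.84,0],1],
  [[0,0,0],[0.85,3.84,0],1],
  [[0,0,0],[0.85,3.84,0],1],
  [[0,0,0],[0.85,3.84,0],1],
  [[0,0,0],[0.85,3.84,0],1],
  [[0,0,0],[0.85,3.84,0],1],
  [[0,0,0],[0.85,3.84,0],1],
  [[0,0,0],[0.85,3.84,0],1],
])

```text
clock: 55.05
tool_pos: [0.4647, -0.4195, 0.1776]
ee_rot: [-0.001, 0.999, -0.037, -0.001]
force: [-0.3, -0.1, -0.4]
width: 0.0078
grip_force: 35.0
```

```bash
python3 go.py .4658 -.4186 .043 -4.1
```

```text
clock 55.05 pos [ 0.4647 -0.4195  0.1776] phi -4.3 tilt [-0.001  0.001 -1.   ] j [-0.92  0.21  1.64  0.    1.3   0.73] w 0.0078
 shift cm [ 0.12 -0.08 13.46] turn rad -0.003 (after turn: shift [ 0.10100924 -0.0951243  13.45600577] )
```

send_rows([
  [[0,0,0],[0.1,-0.1,4],1],
  [[0,0,0],[0,0,4],1],
  [[0,0,0],[0,0,2.5],1],
  [[0,0,0],[0,0,1.5],1],
  [[0,0,0],[0,0,0.8],1],
  [[0,0,0],[0,0,0.5],1],
  [[0,0,0],[0,0,0],1],
  [[0,0,0],[0,0,0],1],
])

```text
clock: 55.85
tool_pos: [0.4668, -0.4181, 0.0469]
ee_rot: [0.001, 0.999, -0.037, 0.001]
force: [-0.4, 0.2, -1.6]
width: 0.0077
grip_force: 35.0
```

send_rows([
  [[0,0,0],[0,0,0.4],1],
  [[0,0,0],[0,0,0],1],
  [[0,0,0],[0,0,0],0.7],
  [[0,0,0],[0,0,0],0.7],
  [[0,0,0],[0,0,0],0.7],
  [[0,0,0],[0,0,-2],0.7],
  [[0,0,0],[0,0,-4.5],0.7],
  [[0,0,0],[0,0,-4.5],0.5],
  [[0,0,0],[0,0,-4.5],0.5],
  [[0,0,0],[2.63,-2.7,0],0.5],
  [[0,0,0],[2.63,-2.7,0],0.5],
  [[0,0,0],[2.63,-2.7,0],0.5],
  [[0,0,0],[2.63,-2.7,0],0.5],
  [[0,0,0],[2.63,-2.7,0],0.5],
  [[0,0,0],[2.63,-2.7,0],0.5],
  [[0,0,0],[2.63,-2.7,0],0.5],
  [[0,0,0.141],[0,0,0],0.5],
  [[0,0,0.141],[0,0,0],0.5],
  [[0,0,0.141],[0,0,0],0.5],
  [[0,0,0],[0,0,0],0.5],
])

```text
clock: 57.85
tool_pos: [0.6636, -0.2422, 0.1961]
ee_rot: [-0.0, 0.969, -0.246, -0.0]
force: [-0.3, 0.4, -0.7]
width: 0.0465
grip_force: 0.0
```

```bash
python3 -c "from look import look;look()"; python3 go.py .664 -.2427 .0382 -28.5
```

```text
[322. 185.] [ 0.6647 -0.2437] 151.6 None (0.009, 0.049) 0.053
[509. 251.] [ 0.4687 -0.418 ] -4.3 17.6 (0.01, 0.051) 0.056
[131. 359.] [0.5657 0.1297] -11.3 -5.1 (0.014, 0.048) 0.056
clock 57.9 pos [ 0.6635 -0.2423  0.1962] phi -28.3 tilt [-0.001  0.    -1.   ] j [-0.51  0.37  1.4   0.    1.37  1.55] w 0.0471
 shift cm [7.00e-02 1.00e-02 1.58e+01] turn rad 0.003 (after turn: shift [5.64440470e-02 9.42248175e-03 1.57984330e+01] )
```

send_rows([
  [[0,0,0],[0,0.05,4.5],0.65],
  [[0,0,0],[0,0,4.5],0.65],
  [[0,0,0],[0,0,3.5],0.65],
  [[0,0,0],[0,0,2],0.65],
  [[0,0,0],[0,0,1.2],0.65],
  [[0,0,0],[0,0,0],0.65],
  [[0,0,0],[0,0,0],0.7],
  [[0,0,0],[0,0,0],0.7],
  [[0,0,0],[0,0,0],1],
  [[0,0,0],[0,0,0],1],
  [[0,0,0],[0,0,0],1],
  [[0,0,0],[0,0,0],1],
  [[0,0,0],[0,0,0],1],
  [[0,0,0],[0,0,0],1],
])

```text
clock: 59.3
tool_pos: [0.6637, -0.243, 0.0398]
ee_rot: [0.0, 0.969, -0.246, 0.0]
force: [0.7, -0.0, 2.3]
width: 0.0002
grip_force: 1.0
```

Missed as before. Raising, reopening and closing in stages, which worked last time.

send_rows([
  [[0,0,0],[0,0,-3],1],
  [[0,0,0],[0,0,0],0.5],
  [[0,0,0],[0,0,0],0.5],
  [[0,0,0],[0,0,0],0.5],
  [[0,0,0],[0,0,0],0.5],
  [[0,0,0],[0,0,0],0.5],
  [[0,0,0],[0,0,0],0.5],
])

```text
clock: 60.0
tool_pos: [0.6632, -0.2428, 0.0688]
ee_rot: [-0.0, 0.969, -0.246, -0.0]
force: [0.5, -0.6, 0.1]
width: 0.0443
grip_force: 0.0
```

```bash
python3 - <<'E'
from h import *
from rig import env
from look import look
p,W=look("sh")
for n in ["scene","top"]:
    p,d,c,V=snap(n,"sh_"+n)
    for f in fins(p,V): 
        if abs(f[1][0]-.664)<.08 and abs(f[1][1]+.243)<.08: print(n,*f)
E
python3 go.py .664 -.243 .0382 -28.5
```

```text
[322. 219.] [ 0.6642 -0.2432] 151.3 None (0.01, 0.05) 0.053
scene [265. 292.] [ 0.6633 -0.2451] 151.9 None (0.01, 0.049) 0.054
clock 60.15 pos [ 0.6634 -0.2429  0.0692] phi -28.5 tilt [-0.  0. -1.] j [-0.51  0.5   1.48  0.    1.17  1.56] w 0.0468
 shift cm [ 0.06 -0.02  3.1 ] turn rad 0.0 (after turn: shift [ 0.05731729 -0.01970335  3.10496458] )
```

send_rows([
  [[0,0,0],[0,0,1.5],0.5],
  [[0,0,0],[0,0,1],0.5],
  [[0,0,0],[0,0,0.5],0.5],
  [[0,0,0],[0,0,0.1],0.5],
  [[0,0,0],[0,0,0],0.5],
  [[0,0,0],[0,0,0],0.5],
  [[0,0,0],[0,0,0],0.7],
  [[0,0,0],[0,0,0],0.7],
  [[0,0,0],[0,0,0],0.7],
  [[0,0,0],[0,0,0],0.7],
  [[0,0,0],[0,0,0],1],
  [[0,0,0],[0,0,0],1],
  [[0,0,0],[0,0,0],1],
  [[0,0,0],[0,0,0],1],
  [[0,0,0],[0,0,0],1],
])

```text
clock: 61.65
tool_pos: [0.6634, -0.243, 0.0384]
ee_rot: [0.0, 0.969, -0.246, -0.0]
force: [-0.2, 0.5, -0.2]
width: 0.0078
grip_force: 35.0
```

send_rows([
  [[0,0,0],[0,0,-3],1],
  [[0,0,0],[0,0,-4],1],
  [[0,0,0],[0,0,-4],1],
  [[0,0,0],[0,0,-3],1],
  [[0,0,-0.141],[0,0,0],1],
  [[0,0,-0.141],[0,0,0],1],
  [[0,0,-0.141],[0,0,0],1],
  [[0,0,0],[-2.24,3.1,0],1],
  [[0,0,0],[-2.24,3.1,0],1],
  [[0,0,0],[-2.24,3.1,0],1],
  [[0,0,0],[-2.24,3.1,0],1],
  [[0,0,0],[-2.24,3.1,0],1],
  [[0,0,0],[-2.24,3.1,0],1],
  [[0,0,0],[-2.24,3.1,0],1],
  [[0,0,0],[-2.24,3.1,0],1],
  [[0,0,0],[0,0,0],1],
  [[0,0,0],[0,0,0],1],
])

```text
clock: 63.35
tool_pos: [0.4659, -0.4772, 0.1781]
ee_rot: [-0.0, 0.999, -0.038, -0.0]
force: [-0.3, 0.7, -1.3]
width: 0.0078
grip_force: 35.0
```

```bash
python3 go.py .4666 -.477 .043 -4.2
```

```text
clock 63.35 pos [ 0.4659 -0.4772  0.1781] phi -4.3 tilt [-0.     0.001 -1.   ] j [-0.97  0.3   1.53  0.    1.32  0.68] w 0.0078
 shift cm [ 7.000e-02 -1.000e-02  1.351e+01] turn rad -0.002 (after turn: shift [ 0.07026048 -0.02150433 13.50611427] )
```

send_rows([
  [[0,0,0],[0,0,4],1],
  [[0,0,0],[0,0,4],1],
  [[0,0,0],[0,0,2.5],1],
  [[0,0,0],[0,0,1.5],1],
  [[0,0,0],[0,0,0.8],1],
  [[0,0,0],[0,0,0.6],1],
  [[0,0,0],[0,0,0],1],
  [[0,0,0],[0,0,0],1],
  [[0,0,0],[0,0,0],0.75],
  [[0,0,0],[0,0,0],0.75],
  [[0,0,0],[0,0,0],0.75],
  [[0,0,0],[0,0,-2],0.75],
  [[0,0,0],[0,0,-4.5],0.75],
  [[0,0,0],[0,0,-4.5],0.75],
  [[0,0,0],[0,0,-4.5],1],
  [[0,0,0],[0,0,-4.5],1],
])

```text
clock: 64.95
tool_pos: [0.4663, -0.4769, 0.2467]
ee_rot: [0.0, 0.999, -0.037, 0.0]
force: [0.8, -0.1, -0.1]
width: 0.0108
grip_force: 0.0
```

```bash
python3 - <<'E'
from h import *
from rig import env
u=np.array([.984,-.179]);v=np.array([.179,.984]);C=np.array([.5602,.1264])
print(env.get_obs()["tool_pos"])
A,d,c,W=snap("top","f_top");B,d2,c2,W2=snap("scene","f_scene")
for n,X,P in (("top",W,A),("scene",W2,B)):
    for f in fins(P,X,.042,.06):
        print(n,f[1],f[2],"a,b",((f[1]-C)@u).round(4),((f[1]-C)@v).round(4),f[5])
i=np.hstack([cv2.resize(A[150:240,210:345],(450,300)),cv2.resize(A[180:265,440:505],(229,300))])
j=cv2.resize(B[110:240,280:420],(323,300));i=np.vstack([i,np.hstack([j,np.zeros((300,i.shape[1]-323,3),np.uint8)])])
cv2.imwrite("pics/f.png",i[:,:,::-1])
E
```

```text
[ 0.46625712 -0.47686566  0.2467298 ]
top [0.741  0.0983] 138.0 a,b 0.1829 0.0047 0.056
top [0.5695 0.1789] -10.0 a,b -0.0002 0.0533 0.059
top [0.5629 0.1311] -10.1 a,b 0.0018 0.0051 0.06
top [0.5513 0.0758] -11.1 a,b 0.0003 -0.0514 0.059
top [0.542  0.0246] -10.5 a,b 0.0003 -0.1034 0.059
top [ 0.4665 -0.4158] -5.6 a,b 0.0049 -0.5503 0.057
top [ 0.4666 -0.4741] 174.9 a,b 0.0154 -0.6076 0.058
top [0.4238 0.4288] 12.5 a,b -0.1883 0.2731 0.06
top [0.3392 0.086 ] 175.9 a,b -0.2102 -0.0793 0.054
scene [0.3921 0.4825] 40.9 a,b -0.2292 0.3203 0.06
scene [0.5662 0.1761] 169.3 a,b -0.003 0.05 0.057
scene [0.5617 0.1279] 171.6 a,b 0.0012 0.0017 0.059
scene [0.55   0.0723] 167.3 a,b -0.0004 -0.0551 0.059
scene [0.5399 0.0217] 170.7 a,b -0.0012 -0.1067 0.058
scene [ 0.4682 -0.4203] -4.0 a,b 0.0073 -0.5544 0.057
scene [ 0.4699 -0.4797] 175.8 a,b 0.0196 -0.6126 0.059
scene [ 0.5265 -0.7806] 0.0 a,b 0.1292 -0.8985 0.059
```

View pics/f.png

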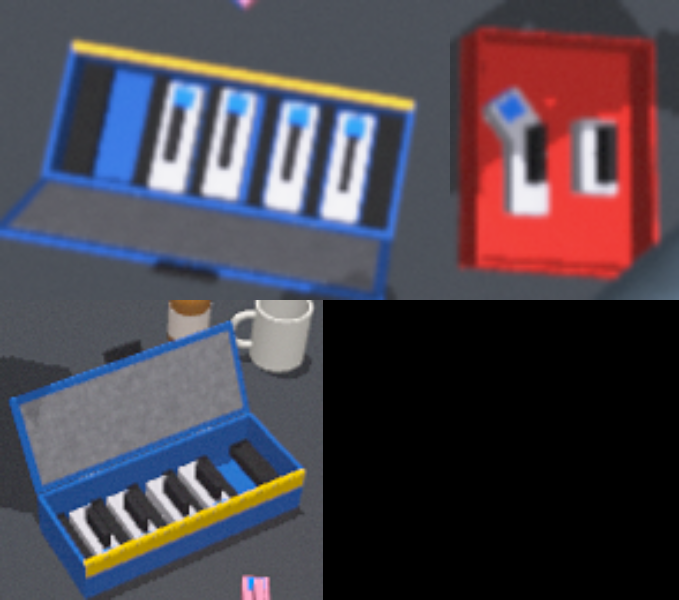

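All four sound cassettes lie with their windows to the stripe. Both broken ones are in the tray, bent at (525,150) and short at (597,155). The k=0 cassette at (230,140) sits a little off-centre, so I'll check it closely from above before closing the lid.

send_rows([
  [[0,0,0.106],[0,0,-1.5],1],
  [[0,0,0],[-0.83,-4.36,0],1],
  [[0,0,0],[-0.83,-4.36,0],1],
  [[0,0,0],[-0.83,-4.36,0],1],
  [[0,0,0],[-0.83,-4.36,0],1],
  [[0,0,0],[-0.83,-4.36,0],1],
  [[0,0,0],[-0.83,-4.36,0],1],
  [[0,0,0],[-0.83,-4.36,0],1],
  [[0,0,0],[-0.83,-4.36,0],1],
  [[0,0,0],[-0.83,-4.36,0],1],
  [[0,0,0],[-0.83,-4.36,0],1],
  [[0,0,0],[-0.83,-4.36,0],1],
  [[0,0,0],[-0.83,-4.36,0],1],
  [[0,0,0],[-0.83,-4.36,0],1],
  [[0,0,0],[-0.83,-4.36,0],1],
  [[0,0,0],[0,0,0],1],
  [[0,0,0],[0,0,0],1],
])

```text
clock: 66.75
tool_pos: [0.461, 0.145, 0.259]
ee_rot: [0.0, 0.996, -0.089, -0.0]
force: [0.2, -0.2, -0.4]
width: 0.0008
grip_force: 0.0
```

```bash
cat > case.py <<'E'
from h import *
from rig import env
from go import go
u=np.array([.984,-.179]);v=np.array([.179,.984]);C=np.array([.5602,.1264])
p,d,c,W=snap("wrist","case");Z=W[...,2];Q=W[...,:2]-C;a=Q@u;b=Q@v
for k in (-2,-1,0,1):
    m=white(p)&(Z>.015)&(Z<.05)&(abs(b-.052*k)<.024)&(abs(a)<.055)
    X=np.c_[a[m],b[m]-.052*k,np.ones(m.sum())];s=np.linalg.lstsq(X,Z[m],rcond=None)[0]
    print(k,m.sum(),"bar z",Z[m].mean().round(4),"slopes deg a,b",np.degrees(s[:2]).round(1),"b range",np.percentile(b[m]-.052*k,[1,99]).round(4),"a",np.percentile(a[m],[.5,99.5]).round(4))
g=(abs(a)<.054)&(abs(b)<.145)&(Z<.2);print("max z inside",np.percentile(Z[g],[99,99.9]))
x=C-.16*u
go(*x,.26,-10.3)
E
python3 case.py
```

```text
-2 1224 bar z 0.0281 slopes deg a,b [-0.6  2.8] b range [-0.0189  0.0206] a [-0.046   0.0484]
-1 1106 bar z 0.029 slopes deg a,b [-0.5  1.2] b range [-0.0187  0.0149] a [-0.0461  0.0498]
0 1074 bar z 0.0291 slopes deg a,b [-0.2 -2.8] b range [-0.0102  0.0204] a [-0.0447  0.0493]
1 1041 bar z 0.0292 slopes deg a,b [-0.1  2.3] b range [-0.0144  0.0154] a [-0.0478  0.048 ]
max z inside [0.05639796 0.0572266 ]
clock 66.8 pos [0.4612 0.1441 0.2591] phi -10.3 tilt [-0.001 -0.    -1.   ] j [ 0.07 -0.21  1.9  -0.    1.45  1.82] w 0.0007
 shift cm [-5.95 -0.03 -0.09] turn rad -0.0 (after turn: shift [-5.94815982 -0.03107212 -0.09395006] )
```

All four bars lie flat (tops at 29 mm) and the highest point is 57 mm, below the rim. Next I'll move behind the lid, off the tab.

send_rows([
  [[0,0,0],[-3.2,3,0],1],
  [[0,0,0],[-3.2,3,0],1],
  [[0,0,0],[0,0,3.3],1],
  [[0,0,0],[0,0,3.3],1],
  [[0,0,0],[0,0,3.3],1],
  [[0,0,0],[0,0,0],1],
  [[0,0,0],[1,0,0],1],
  [[0,0,0],[1,0,0],1],
  [[0,0,0],[0.5,0,0],1],
  [[0,0,0],[0.5,0,0],1],
  [[0,0,0],[0.5,0,0],1],
  [[0,0,0],[0.5,0,0],1],
  [[0,0,0],[0.5,0,0],1],
  [[0,0,0],[0.5,0,0],1],
], squeeze=10)

```text
clock: 68.2
tool_pos: [0.4373, 0.0878, 0.1605]
ee_rot: [-0.0, 0.996, -0.09, -0.0]
force: [-0.3, -0.5, -0.2]
width: 0.0003
grip_force: 0.0
```

```bash
cat > la.py <<'E'
from h import *
from rig import env
u=np.array([.984,-.179]);v=np.array([.179,.984]);C=np.array([.5602,.1264])
o=env.get_obs();t=o["tool_pos"];q=t[:2]-C;print("clock",o["clock"],"tcp a,b,z",(q@u).round(4),(q@v).round(4),t[2].round(4),"F",o["force"].round(1))
for n in ("scene","top"):
    p,d=env.capture(n);W=cloud(d,env.camera_params(n));Q=W[...,:2]-C;a=Q@u+.061;b=Q@v;h=W[...,2]-.0645
    m=(b<.14)&(b>.04)&(np.hypot(a,h)<.125)&(np.hypot(a,h)>.06)&(h>.004)&(a<.123)
    if m.sum()>50: print(n,m.sum(),"lid deg",np.degrees(np.percentile(np.arctan2(h[m],a[m]),[10,50,90])).round(1))
E
python3 la.py
```

```text
clock 68.2 tcp a,b,z -0.1141 -0.06 0.1605 F [-0.3 -0.5 -0.2]
scene 682 lid deg [119.  120.6 122.3]
top 339 lid deg [118.5 119.3 120.5]
```

```bash
python3 - <<'E'
from h import *
B=snap("scene","l1")[0];A=snap("top","l2")[0]
cv2.imwrite("pics/l.png",np.hstack([cv2.resize(B[60:260,240:440],(400,400)),cv2.resize(A[140:260,200:320],(400,400))])[:,:,::-1])
E
```

```text
(no output)
```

View pics/l.png

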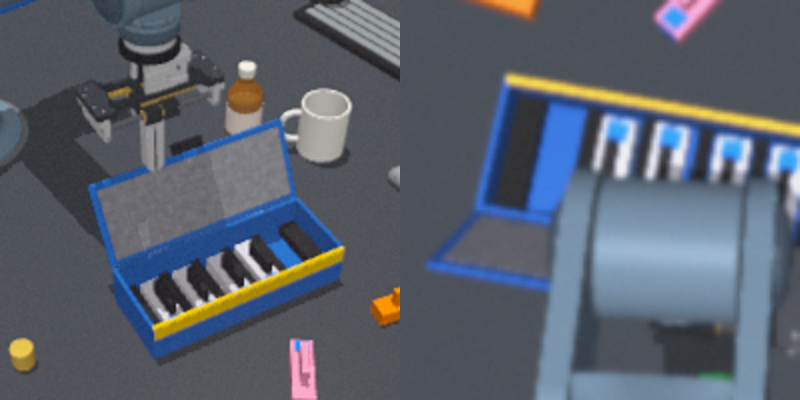

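The fingers are behind the lid's free edge at (152,165). I'll push forward slowly and monitor.

send_rows([
  [[0,0,0],[0.5,0,0],1],
  [[0,0,0],[0.5,0,0],1],
  [[0,0,0],[0.5,0,0],1],
  [[0,0,0],[0.5,0,0],1],
])

```text
clock: 68.8
tool_pos: [0.4571, 0.0842, 0.1605]
ee_rot: [-0.0, 0.996, -0.09, 0.0]
force: [0.3, -1.4, 0.6]
width: 0.0004
grip_force: 0.0
```

```bash
python3 la.py
```

```text
clock 68.8 tcp a,b,z -0.0939 -0.06 0.1605 F [ 0.3 -1.4  0.6]
scene 678 lid deg [118.9 120.6 122.4]
top 357 lid deg [118.5 119.3 120.6]
```

```bash
python3 - <<'E'
from h import *
from rig import env
u=np.array([.984,-.179]);v=np.array([.179,.984]);C=np.array([.5602,.1264])
t=env.get_obs()["tool_pos"];p,d=env.capture("scene");c=env.camera_params("scene");W=cloud(d,c)
for dz in (-.011,0,.02,.04,.06):
    x=t+[0,0,dz];uv=proj(x,c);i,j=int(round(uv[1])),int(round(uv[0]))
    w=W[i,j];q=w[:2]-C;print(dz,uv.round(),"exp",x.round(3),"seen",w.round(3),"a,b",(q@u).round(3),(q@v).round(3),p[i,j])
Q=W[...,:2]-C;a=Q@u;b=Q@v;z=W[...,2]
for lo,hi in ((-.15,-.1),(-.1,-.05),(-.05,0),(0,.05),(.05,.1),(.1,.15)):
    m=(b>lo)&(b<hi)&(a>-.15)&(a<-.05)&(z>.09)&(z<.165)
    if m.sum()>30:
        k=np.polyfit(z[m],a[m],1);print(lo,"tilt",90+np.degrees(np.arctan(-k[0])).round(1),"a@.15",np.polyval(k,.15).round(4),"zmax",z[(b>lo)&(b<hi)&(a>-.15)&(a<-.1)].max() if 1 else 0)
E
```

```text
-0.011 [320. 154.] exp [0.457 0.084 0.15 ] seen [0.448 0.091 0.137] a,b -0.104 -0.055 [106 106 111]
0 [320. 151.] exp [0.457 0.084 0.161] seen [0.445 0.093 0.145] a,b -0.107 -0.054 [114 112 119]
0.02 [320. 145.] exp [0.457 0.084 0.181] seen [0.465 0.078 0.189] a,b -0.085 -0.065 [133 130 131]
0.04 [320. 139.] exp [0.457 0.084 0.201] seen [0.464 0.079 0.208] a,b -0.086 -0.064 [134 132 134]
0.06 [320. 133.] exp [0.457 0.084 0.221] seen [0.465 0.079 0.229] a,b -0.085 -0.064 [114 113 113]
-0.15 tilt 119.7 a@.15 -0.1115 zmax 0.5127526972231979
-0.1 tilt 119.9 a@.15 -0.1115 zmax 0.4906090493604702
-0.05 tilt 119.9 a@.15 -0.1114 zmax 0.5100803829548243
0 tilt 119.6 a@.15 -0.1113 zmax 0.31254989386664017
0.05 tilt 119.9 a@.15 -0.1115 zmax 0.17230100361758666
0.1 tilt 119.7 a@.15 -0.1114 zmax 0.1722073531248748
```

```bash
python3 - <<'E'
from h import *
from rig import env
t=env.get_obs()["tool_pos"];p,d=env.capture("scene");c=env.camera_params("scene");W=cloud(d,c)
for r in range(135,160):
    print(r,[f"{W[r,k,0]:.3f},{W[r,k,1]:.3f},{W[r,k,2]:.3f}" for k in (316,320,324)])
E
```

```text
135 ['0.460,0.070,0.224', '0.462,0.081,0.220', '0.465,0.092,0.216']
136 ['0.460,0.069,0.221', '0.464,0.080,0.218', '0.466,0.091,0.213']
137 ['0.461,0.069,0.218', '0.464,0.080,0.214', '0.465,0.092,0.209']
138 ['0.459,0.070,0.213', '0.465,0.078,0.213', '0.467,0.091,0.207']
139 ['0.463,0.067,0.214', '0.466,0.078,0.210', '0.468,0.089,0.205']
140 ['0.458,0.071,0.205', '0.463,0.080,0.204', '0.465,0.091,0.199']
141 ['0.461,0.069,0.205', '0.465,0.078,0.202', '0.467,0.090,0.197']
142 ['0.459,0.070,0.200', '0.465,0.078,0.199', '0.464,0.092,0.191']
143 ['0.459,0.069,0.197', '0.467,0.077,0.198', '0.469,0.089,0.193']
144 ['0.458,0.070,0.192', '0.465,0.078,0.192', '0.467,0.090,0.188']
145 ['0.460,0.069,0.191', '0.463,0.080,0.187', '0.466,0.091,0.183']
146 ['0.458,0.070,0.185', '0.464,0.079,0.184', '0.465,0.091,0.178']
147 ['0.460,0.069,0.183', '0.464,0.079,0.180', '0.446,0.107,0.153']
148 ['0.436,0.086,0.154', '0.463,0.079,0.176', '0.446,0.107,0.149']
149 ['0.440,0.083,0.154', '0.464,0.079,0.174', '0.447,0.106,0.147']
150 ['0.437,0.085,0.148', '0.447,0.092,0.151', '0.447,0.106,0.143']
151 ['0.440,0.083,0.148', '0.446,0.092,0.147', '0.447,0.106,0.139']
152 ['0.441,0.082,0.145', '0.446,0.092,0.143', '0.449,0.104,0.138']
153 ['0.442,0.081,0.143', '0.447,0.092,0.140', '0.450,0.103,0.135']
154 ['0.446,0.078,0.144', '0.447,0.091,0.137', '0.452,0.102,0.134']
155 ['0.444,0.079,0.138', '0.449,0.089,0.135', '0.452,0.101,0.131']
156 ['0.446,0.078,0.137', '0.452,0.087,0.135', '0.454,0.100,0.129']
157 ['0.447,0.077,0.133', '0.454,0.086,0.133', '0.454,0.100,0.126']
158 ['0.447,0.077,0.130', '0.452,0.087,0.127', '0.457,0.098,0.125']
159 ['0.450,0.074,0.130', '0.453,0.086,0.125', '0.459,0.096,0.124']
```

Closed, the fingertips sit about 13 mm behind the TCP, at z ≈ 0.174, so they passed over the lid edge. I'll go back, lower, and push again.

send_rows([
  [[0,0,0],[0,0,-2],1],
  [[0,0,0],[-3.6,0,0],1],
  [[0,0,0],[-3.6,0,0],1],
  [[0,0,0],[0,0,2.5],1],
  [[0,0,0],[0,0,2],1],
  [[0,0,0],[0,0,0],1],
  [[0,0,0],[1,0,0],1],
  [[0,0,0],[1,0,0],1],
  [[0,0,0],[0.5,0,0],1],
  [[0,0,0],[0.5,0,0],1],
  [[0,0,0],[0.5,0,0],1],
  [[0,0,0],[0.5,0,0],1],
  [[0,0,0],[0.5,0,0],1],
  [[0,0,0],[0.5,0,0],1],
])

```text
clock: 70.4
tool_pos: [0.4353, 0.0882, 0.1355]
ee_rot: [-0.0, 0.996, -0.09, -0.0]
force: [-3.4, 0.7, 2.9]
width: 0.0004
grip_force: 1.7
```

```bash
python3 la.py
```

```text
clock 70.4 tcp a,b,z -0.1161 -0.06 0.1355 F [-3.4  0.7  2.9]
scene 655 lid deg [108.2 109.6 111.3]
top 224 lid deg [107.3 107.9 110. ]
```

send_rows([
  [[0,0,0],[0.5,0,0],1],
  [[0,0,0],[0.5,0,0],1],
  [[0,0,0],[0.5,0,0],1],
  [[0,0,0],[0.5,0,0],1],
  [[0,0,0],[0.5,0,0],1],
  [[0,0,0],[0.5,0,0],1],
  [[0,0,0],[0.5,0,0],1],
  [[0,0,0],[0.5,0,0],1],
  [[0,0,0],[0.5,0,0],1],
  [[0,0,0],[0.5,0,0],1],
])

```text
clock: 71.5
tool_pos: [0.4843, 0.0792, 0.1353]
ee_rot: [0.0, 0.996, -0.09, -0.0]
force: [-2.5, 0.3, 0.5]
width: 0.0002
grip_force: 1.3
```

```bash
python3 la.py
```

```text
clock 71.5 tcp a,b,z -0.0662 -0.06 0.1353 F [-2.5  0.3  0.5]
scene 471 lid deg [82.2 83.2 84.4]
top 289 lid deg [82.8 85.  86.5]
```

send_rows([
  [[0,0,0],[0.47,0,0.05],1],
  [[0,0,0],[0.47,0,0.05],1],
  [[0,0,0],[0.47,0,0.05],1],
  [[0,0,0],[0.47,0,0.05],1],
  [[0,0,0],[0.47,0,0.05],1],
  [[0,0,0],[0.47,0,0.05],1],
  [[0,0,0],[0.47,0,0.05],1],
  [[0,0,0],[0.4,0,0.26],1],
  [[0,0,0],[0.4,0,0.26],1],
  [[0,0,0],[0.4,0,0.26],1],
  [[0,0,0],[0.4,0,0.26],1],
  [[0,0,0],[0.4,0,0.26],1],
])

```text
clock: 72.8
tool_pos: [0.5365, 0.0697, 0.1188]
ee_rot: [-0.0, 0.996, -0.09, 0.0]
force: [-1.8, 0.1, 0.3]
width: 0.0006
grip_force: 0.7
```

```bash
python3 la.py
```

```text
clock 72.8 tcp a,b,z -0.0131 -0.06 0.1188 F [-1.8  0.1  0.3]
scene 141 lid deg [45.5 47.6 49.9]
top 629 lid deg [46.1 47.6 49.7]
```

send_rows([
  [[0,0,0],[0.3,0,0.34],1],
  [[0,0,0],[0.3,0,0.34],1],
  [[0,0,0],[0.3,0,0.34],1],
  [[0,0,0],[0.3,0,0.34],1],
  [[0,0,0],[0.3,0,0.34],1],
  [[0,0,0],[0.18,0,0.36],1],
  [[0,0,0],[0.18,0,0.36],1],
  [[0,0,0],[0.18,0,0.36],1],
  [[0,0,0],[0.18,0,0.36],1],
  [[0,0,0],[0.18,0,0.36],1],
  [[0,0,0],[0.18,0,0.36],1],
  [[0,0,0],[0.06,0,0.25],1],
  [[0,0,0],[0.06,0,0.25],1],
  [[0,0,0],[0,0,0],1],
])

```text
clock: 74.3
tool_pos: [0.5627, 0.0649, 0.075]
ee_rot: [0.0, 0.996, -0.09, -0.0]
force: [-1.2, -0.2, 0.5]
width: 0.0001
grip_force: 0.0
```

```bash
python3 la.py
```

```text
clock 74.3 tcp a,b,z 0.0134 -0.0601 0.075 F [-1.2 -0.2  0.5]
scene 506 lid deg [12.1 13.5 15.4]
top 653 lid deg [11.9 13.6 15.9]
```

send_rows([
  [[0,0,0],[0.04,0,0.2],1],
  [[0,0,0],[0.04,0,0.2],1],
  [[0,0,0],[0.04,0,0.2],1],
  [[0,0,0],[0,0,0.2],1],
  [[0,0,0],[0,0,0.2],1],
  [[0,0,0],[0,0,0.2],1],
  [[0,0,0],[0,0,0.2],1],
  [[0,0,0],[0,0,0.1],1],
  [[0,0,0],[0,0,0],1],
])

```text
clock: 75.3
tool_pos: [0.5638, 0.0647, 0.0603]
ee_rot: [0.0, 0.996, -0.09, -0.0]
force: [-0.2, -0.3, 1.4]
width: 0.0003
grip_force: 0.6
```

```bash
cat > lz.py <<'E'
from h import *
from rig import env
u=np.array([.984,-.179]);v=np.array([.179,.984]);C=np.array([.5602,.1264])
o=env.get_obs();print(o["clock"],o["tool_pos"].round(4),o["force"].round(1))
for n in ("scene","top"):
    p,d=env.capture(n);W=cloud(d,env.camera_params(n));Q=W[...,:2]-C;a=Q@u;b=Q@v;z=W[...,2]
    m=(abs(a)<.055)&(b>.03)&(b<.14)&(z<.13)&(z>.03)
    s=np.polyfit(a[m],z[m],1);print(n,m.sum(),"lid slope deg",np.degrees(s[0]).round(2),"z mid",s[1].round(4))
E
python3 lz.py
```

```text
75.3 [0.5638 0.0647 0.0603] [-0.2 -0.3  1.4]
scene 1008 lid slope deg -0.01 z mid 0.0703
top 1158 lid slope deg 0.22 z mid 0.0707
```

send_rows([
  [[0,0,0],[0,0,0.1],1],
  [[0,0,0],[0,0,0.1],1],
  [[0,0,0],[0,0,0],1],
])

```text
clock: 75.7
tool_pos: [0.5639, 0.0647, 0.0601]
ee_rot: [0.0, 0.996, -0.09, -0.0]
force: [-5.4, -0.4, 13.2]
width: 0.0006
grip_force: 6.3
```

The lid is against its stop: force is rising while position holds. I'll back off and make a final check.

send_rows([
  [[0,0,0],[0,0,-0.5],1],
  [[0,0,0],[0,0,-2],1],
  [[0,0,0],[0,0,-4],1],
  [[0,0,0],[0,0,-4],1],
  [[0,0,0],[0,0,-4],1],
  [[0,0,0],[0,0,-4],1],
  [[0,0,0],[0,0,0],1],
  [[0,0,0],[0,0,0],1],
])

```text
clock: 76.5
tool_pos: [0.5641, 0.0647, 0.2438]
ee_rot: [-0.0, 0.996, -0.09, 0.001]
force: [-0.3, 0.3, 0.2]
width: 0.0005
grip_force: 0.0
```

```bash
python3 lz.py; python3 - <<'E'
from h import *
p=snap("scene","end")[0]
cv2.imwrite("pics/endv.png",cv2.resize(p[90:380,90:500,::-1],(800,566)))
E
```

```text
76.5 [0.5641 0.0647 0.2438] [-0.3  0.3  0.2]
scene 1061 lid slope deg -0.1 z mid 0.0703
top 616 lid slope deg 0.13 z mid 0.0709
```

View pics/endv.png

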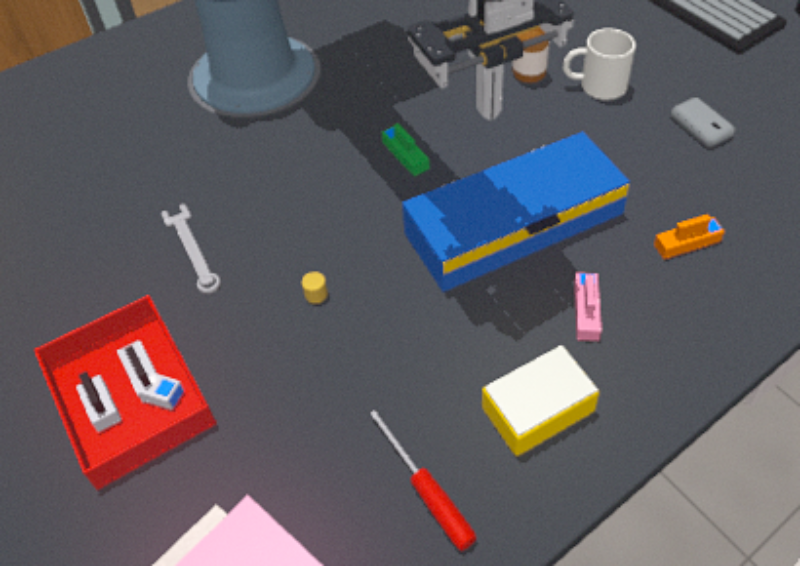

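The lid is shut flat at (520,205), both broken cassettes are in the tray at (100,400) and (150,375), and everything else looks undisturbed.

```bash
python3 -c "
from rig import env
print(env.job_done())"
```

```text
the job is handed in; nothing more can be done
None
```

The case is packed and handed in: four sound cassettes in their own slots with windows towards the stripe, the short and bent ones in the reject tray, and the lid closed fully.

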